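Seat an oar-handle blank in the tapering jig and tighten its wing-nut hold-down

TASK

Set up the oar-handle blank for tapering: slide it along the jig's fence until it sits in the corner, flat against the fence and hard up to the end stop, then run the wing nut down clockwise in short turns until the hold-down arm grips the blank hand-tight, firm but not so hard that its foot dents the soft wood. The fence rises into a hand guard close beside the nut, so do not jam your fingers against it, and leave the clutter on the bench where it is.

Things in the scene. Friction and masses are not known exactly. Their poses are not given: they have to be found in the camera images.
- jig: Plywood tapering jig fixed to the bench: base 390 x 112 x 18 mm, fence along its +y edge, inner face at y = +30 mm: top 58 mm above the bench, rising from x = -45 mm on to a hand guard, top 100 mm, beside the clamp. Origin on the bench; x along the fence towards the stop, z up. The base reaches x = -290 to +100 mm, y = -62 to +50 mm. Push handle, 76 mm tall, at (78, -40).
- blank: Pale softwood blank, 200 long (x) x 52 wide (y) x 32 mm high, 0.2 to 0.3 kg, lying loose on the jig's base (top of base 18 mm above the bench). Origin at the centre of its underside, +x towards the stop. It starts 30 to 75 mm short of the stop and about 10 mm off the fence; it passes under the arm's raised foot.
- blank_corner (a point): Corner of the blank that belongs in the corner of fence and stop: on its head end (+x) and fence side (+y), at half height; the blank's axes.
- stop_corner (a point): Where that corner of the blank must come: x = face of the wooden end stop (28 mm tall, 50 mm wide), y = face of the fence, 16 mm above the base; axes as the jig's (x into the stop, y into the fence).
- blank_tail (a point): Middle of the blank's tail end face (the end away from the stop), 16 mm above its underside; a good place to push it along from.
- hold_arm: Grey steel hold-down arm, 128 x 30 x 8 mm, held up against the nut by a coil spring. It pivots on a pin (the origin) at its stop-side end and reaches 116 mm back (-x) over the stop, with a springy rubber foot 20 x 22 mm under its tip, 110 mm from the pin, which comes down on the blank 26 mm inside its head end when that is home. The stud passes through it 60 mm from the pin.
- wing_nut: Steel wing nut on a vertical stud, right-hand thread, 6 mm per turn. Origin on the axis at its underside; x along its wings. Two wings 7 mm thick, from 9 to 25 mm out, 10 to 26 mm above the origin; stud tip about 20 mm above it. The guard's face is 30 mm from the axis (jig's +y side). Hub 25 mm across below.
- nut_axis (a point): Point on the stud's axis where it leaves the base, 18 mm above the bench; the nut's underside is about 50 mm above it. How it feels, pushing a wing 18 mm from the axis: it turns at about 2 N while the foot is in the air (0.1 to 0.6 turn), then the push rises by some 10 N per radian once the foot bears on the blank. Hand-tight is 9 to 16 N, felt while it turns (the force fades at a standstill; the nut stays where it is left); at 25 N the foot dents the wood.
- sanding_block: cork sanding block, 105 x 60 x 33 mm, lying on the bench near the jig; origin at the centre of its underside
- chisel: wood-handled chisel, 240 mm long, lying on the bench near the jig; origin under its middle
- pencil: flat carpenter's pencil, 165 mm long, on the bench behind the fence; origin under its middle
- wedge_offcut: small wooden offcut, 70 x 40 x 22 mm, on the bench beyond the stop end of the jig; origin at the centre of its underside
- mallet: wooden mallet, head 125 x 75 x 85 mm; origin under its head
- try_square: try square, stock 115 mm, blade 150 mm, lying flat; origin under its stock
- glue_bottle: white glue bottle, 62 mm across, 170 mm tall, standing; origin at the centre of its underside
- jack_plane: wooden jack plane, 240 x 62 mm, 110 mm tall; origin at the centre of its underside

How it is judged:
On the way:
1. the blank is home against fence and stop while the hold-down is still loose (x of blank_corner in the frame of stop_corner above -0.002 m and y of blank_corner in the frame of stop_corner above -0.0025 m and angle between the x axis of blank and the x axis of jig, either way round below 0.025 rad and angle between blank's own z axis and vertical below 0.03 rad and contact force between hold_arm and blank below 1 N), for 0.2 s.
At the end, for the whole second after the job is handed in: The blank's corner lies within 2 mm of the stop and 2.5 mm of the fence, the blank parallel to the fence within 0.025 rad and flat on the base, and the hold-down's foot presses on it with 10 to 28 N, everything at rest (x of blank_corner in the frame of stop_corner above -0.002 m and y of blank_corner in the frame of stop_corner above -0.0025 m and angle between the x axis of blank and the x axis of jig, either way round below 0.025 rad and angle between blank's own z axis and vertical below 0.03 rad and contact force between hold_arm and blank between 10 and 28 N and linear speed of blank below 0.01 m/s and angular speed of wing_nut below 0.1 rad/s); the robot touches nothing.
It fails at once if the foot of the hold-down presses on the blank with more than 40 N and dents it (contact force between hold_arm and blank above 40 N).
It fails at once if the fingers jam against the fence or base of the jig with more than 20 N (contact force between the fingers and jig above 20 N).
It fails at once if a bystander on the bench is moved by more than 20 mm (distance of any of sanding_block, chisel, pencil, wedge_offcut, mallet, try_square, glue_bottle, jack_plane from where it was at the start of the episode above 0.02 m).
It also fails if it takes over 72 s, if anything falls off the work surface, if the arm or the gripper's body presses on something with over 40 N, if the wrist force passes 120 N, or if a joint passes its speed limit or range.

ROBOT

A 6-joint arm with a two-finger parallel gripper is mounted at the origin on the work surface. World frame = base frame: x ahead of the robot, y to its left, z up, the work surface at z = 0. Lengths are in m, angles in rad, forces in N, time in s.
With the tool pointing down it reaches from about 0.275 to 0.825 m from the base axis. Payload 4.9 kg.
Tool frame: the origin (TCP) lies midway between the tips of the shut fingers; the grasp point (between the pads) lies 19 mm behind it; z points along the fingers, y is the line along which they close (so a half turn about z gives the same grasp; the last joint's range is limited). The gripper opens to 85 mm and grips with 20 to 120 N. Pads are 22 mm wide; open, the fingers measure 114 mm over their backs; the gripper's body (76 mm by 85 mm) begins 54 mm behind the grasp point. The pads swing forward as they close: fully open they stand 13 mm farther back than shut.
Start: joints at [-1.279, 0.326, -0.193, 1.052, 0, 1.437], TCP at [0.227, -0.501, 0.231] pointing down, gripper open.
Joint ranges: [-2.65, 2.65], [-0.97, 1.79], [-1.3, 1.35], [-1.93, 2.1], [-1.47, 1.37], [-3.14, 3.14]. Speed limits (rad/s): [2.57, 2.57, 3.14, 3.14, 3.14, 3.14].

INTERFACE

Orientations are given as a unit quaternion [w, x, y, z].
In Python, from rig import r gives the robot as it stands.
- The arm moves only by the tool drive_tool, never from a script. Its argument "increments" is a list of rows, each an object of numbers: "x", "y", "z": the shift along the tool's x, y, z in m; "wx", "wy", "wz": the turn, a rotation vector about the tool's x, y, z in rad; "hand": the gripper's target within -1 to 1 (fully open at 1, half-way at 0, shut at -1). A call has 1 to 8 rows; each row shifts and turns the commanded pose from where the row before left it, along the tool's axes as they then stand; what a row does not reach is not made up. A row lasts 1/12 s, in which the tool goes at most 41.7 mm and 7.16 degrees, less where a joint would pass 70% of its speed; a pose out of reach is approached as far as the arm can. A call is refused whole if a number of a shift passes 0.0417 or a number of a turn 0.125, either way. A call with a gripper value outside its range is refused whole. The fingers move at their own pace and stop on an object; the grip force is fixed at half the most. Time passes only in rows, so rows that do not move let the fingers close. It gives the time, the measured TCP pose, the force, the opening and the grip force at its end, in the units of the state.
- r.get_state(): the state, without advancing time (a new reading comes with each control period).
- r.grab_frame(name): name is "scene" or "top"; returns a dict with "frame" (400x640x3 uint8, blue, green, red), "K" (3x3 intrinsics, pixels), "extrinsics" (4x4, takes a point from world to camera coordinates). Camera axes: x right, y up, looking along -z (the intrinsics and any distortion apply to the point x, -y, -z); pixel columns grow to the right and rows downward; lengths in m; the calibration is good to about 2 mm. A picture is of the moment at which its call begins. There is no depth.
- r.close_job(): hands the job in; it is judged then, once.
The state is a dict: "time": time; "joint_pos": joint angles; "dq": joint speeds; "joint_efforts": joint torques, N m; "eef_pos": TCP position; "orientation": TCP orientation; "contact_force": force on the tool from outside, world axes, zero at the start; "ft_torque": the same for the moment, N m; "gripper_width": finger opening in m; "finger_force": force on a finger pad.
Only numpy, scipy, OpenCV 4.12 (cv2) and the standard library are available. Lean on these libraries where they do the work, as an engineer would, in place of code of your own. Each camera call takes 0.05 s, during which the arm holds its last target. There are 200 camera calls.

## Working session

There is one attempt and no reset: what is moved stays moved. The work goes in short steps, Python scripts to look and compute and a tool call to move; the robot and the scene stay as the last step left them, time stands still between calls to the robot, and variables do not carry over. Pictures are saved under pics/ and viewed, at most 10 in all, crops included, and the job is handed in when it is done.

Besides the shell and the picture viewer there is one more tool, called after "Request:" by a JSON object that holds its "name" and its "arguments", one argument or row to a line. drive_tool: Moves the arm, as the interface text tells. Its arguments: {"type":"object","properties":{"increments":{"type":"array","items":{"type":"object","properties":{"x":{"type":"number"},"y":{"type":"number"},"z":{"type":"number"},"wx":{"type":"number"},"wy":{"type":"number"},"wz":{"type":"number"},"hand":{"type":"number"}}}}},"required":["increments"]}

```bash
ls; mkdir -p pics
python3 - <<'E'
from rig import r
import cv2,numpy as np
for n in("scene","top"):
    f=r.grab_frame(n);cv2.imwrite(f"pics/{n}0.png",f["frame"]);print(n,f["K"],np.round(f["extrinsics"],4))
    np.savez(f"{n}0.npz",**f)
print(r.get_state())
E
```

```text
pics
scene [[431.35243827   0.         318.15564012]
 [  0.         431.35243827 196.43200512]
 [  0.           0.           1.        ]] [[ 0.2931  0.956   0.0145 -0.1385]
 [-0.5789  0.1653  0.7985  0.2446]
 [ 0.7609 -0.2424  0.6019 -1.6848]
 [ 0.      0.      0.      1.    ]]
top [[444.72629113   0.         328.56245997]
 [  0.         444.72629113 203.17921111]
 [  0.           0.           1.        ]] [[ 0.0131 -0.9999  0.0084 -0.0424]
 [ 0.9893  0.0142  0.1453 -0.5391]
 [-0.1454  0.0064  0.9894 -1.3126]
 [ 0.      0.      0.      1.    ]]
{'time': 0.1, 'joint_pos': array([-1.27924942e+00,  3.26856384e-01, -1.93454011e-01,  1.05199768e+00,
        1.65090113e-05,  1.43657894e+00]), 'dq': array([ 1.56746326e-05, -3.53421292e-03,  4.15082036e-03, -1.85066174e-03,
        6.64596991e-05, -9.90458976e-04]), 'joint_efforts': array([ 5.72902209e-04, -4.44238293e+01,  2.63039106e+01,  7.88086181e-03,
       -1.31181450e-04, -3.90894783e-06]), 'eef_pos': array([ 0.22702015, -0.5004101 ,  0.23059876]), 'orientation': array([-7.54185816e-04,  9.77425763e-01,  2.11277794e-01, -5.11704157e-05]), 'contact_force': array([-0.13540009,  0.13755062, -0.39316669]), 'ft_torque': array([-0.00797128,  0.01990496, -0.01410034]), 'finger_force': 0.0, 'gripper_width': 0.08533893316860704}
```

View pics/scene0.png

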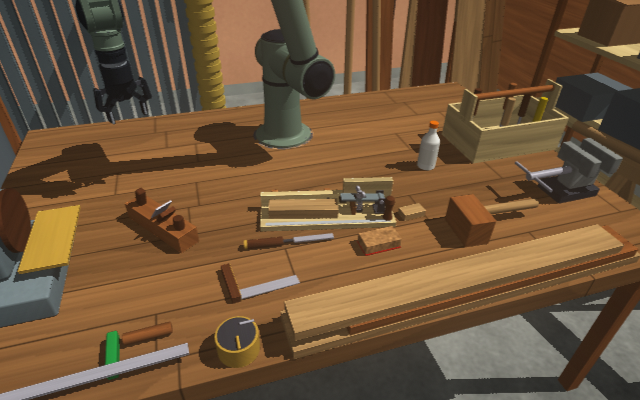

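View pics/top0.png

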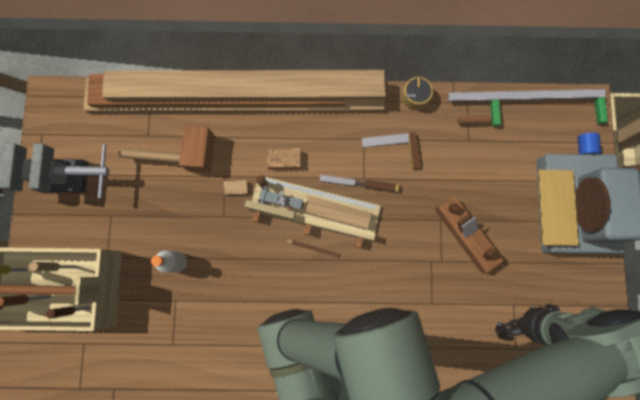

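The scene view shows the jig at about (330,205). In the top view the jig spans (245,205) to (380,215), with the stop end at left and the fence on the lower side, facing the robot. I'll enlarge both.

Run:
```python
import cv2,numpy as np
t=cv2.imread("pics/top0.png")[165:255,235:395];s=cv2.imread("pics/scene0.png")[170:235,250:410]
cv2.imwrite("pics/c0.png",np.vstack([cv2.resize(t,None,fx=5,fy=5,interpolation=2)[:350],cv2.resize(s,None,fx=5,fy=5,interpolation=2)[:250]]))
cv2.imwrite("pics/ct.png",cv2.resize(t,None,fx=5,fy=5,interpolation=2));cv2.imwrite("pics/cs.png",cv2.resize(s,None,fx=5,fy=5,interpolation=2))
```

```text
(no output)
```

View pics/ct.png

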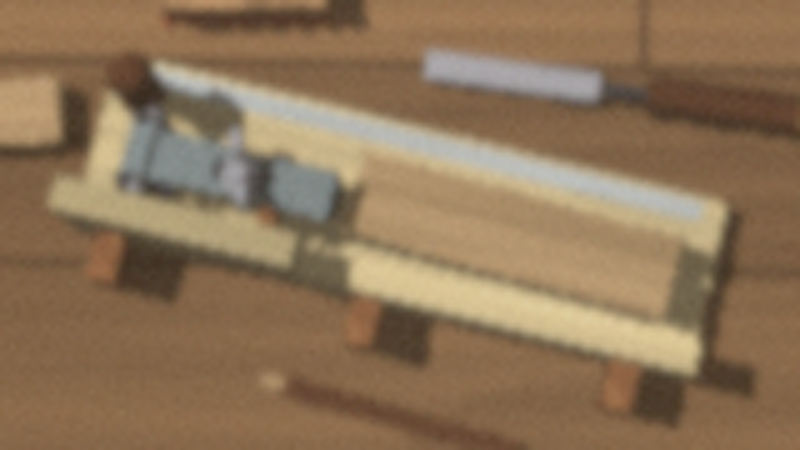

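View pics/cs.png

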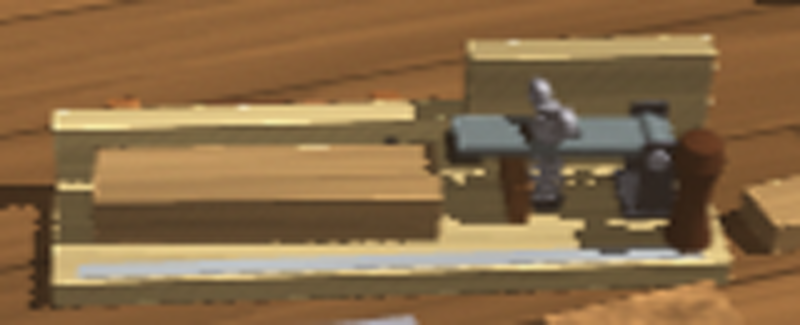

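Top crop: base edge runs (160,62)-(730,205), guard top (50,205)-(295,265), and the nut is near (238,175) with its wings roughly across the arm. Blank top corners are (362,155), (345,240), (668,315) and (688,238). The scene crop shows the same features, with the nut near (545,110). Next I fit the poses.

```bash
cat > h.py <<'E'
import cv2,numpy as np
from scipy.optimize import least_squares
cam={n:np.load(n+"0.npz") for n in("scene","top")}
def proj(n,P):
    c=cam[n];p=np.atleast_2d(P)@c["extrinsics"][:3,:3].T+c["extrinsics"][:3,3]
    q=p*[1,-1,-1];q=q@c["K"].T;return q[:,:2]/q[:,2:]
def ray(n,uv,z):
    c=cam[n];R=c["extrinsics"][:3,:3];t=c["extrinsics"][:3,3];o=-R.T@t
    d=R.T@(np.linalg.inv(c["K"])@[uv[0],uv[1],1]*[1,-1,-1]);return o+d*(z-o[2])/d[2]
def place(p,L):
    L=np.atleast_2d(L);c,s=np.cos(p[2]),np.sin(p[2])
    return np.c_[p[0]+c*L[:,0]-s*L[:,1],p[1]+s*L[:,0]+c*L[:,1],L[:,2]]
def fit(obs,p0):
    f=lambda p:np.concatenate([(proj(n,place(p,L))[0]-uv) for n,uv,L in obs])
    s=least_squares(f,p0,loss="soft_l1");return s.x,f(s.x).reshape(-1,2)
E
python3 - <<'E'
from h import *
T=lambda u,v:("top",np.array([u/5+235-.4,v/5+165-.4]));S=lambda u,v:("scene",np.array([u/5+250-.4,v/5+170-.4]))
mm=lambda *a:np.array(a)/1e3
J=[(*T(729,203),mm(-290,-62,18)),(*T(50,208),mm(100,50,100)),(*T(292,266),mm(-45,50,100)),(*T(300,235),mm(-45,30,100)),(*T(62,178),mm(100,30,100)),
(*S(52,285),mm(-290,-62,18)),(*S(468,58),mm(-45,30,100)),(*S(715,52),mm(100,30,100)),(*S(470,40),mm(-45,50,100)),(*S(715,37),mm(100,50,100)),(*S(55,128),mm(-290,30,58)),(*S(703,142),mm(78,-40,76)),(*S(730,262),mm(100,-62,18))]
p,e=fit(J,[.55,0,1.8]);print("jig",p,np.round(e,1).tolist())
B=[(*T(362,155),mm(100,-26,50)),(*T(345,240),mm(100,26,50)),(*T(688,238),mm(-100,-26,50)),(*T(668,315),mm(-100,26,50)),(*S(95,203),mm(-100,-26,50)),(*S(442,200),mm(100,-26,50)),(*S(100,148),mm(-100,26,50)),(*S(435,146),mm(100,26,50))]
b,e=fit(B,[.55,0,1.8]);print("blank",b,np.round(e,1).tolist())
c,s=np.cos(p[2]),np.sin(p[2]);d=b[:2]-p[:2];print("blank in jig",c*d[0]+s*d[1],-s*d[0]+c*d[1],b[2]-p[2])
def tojig(w):d=w[:2]-p[:2];return np.round([c*d[0]+s*d[1],-s*d[0]+c*d[1],w[2]],4)
print("nut top",tojig(ray("top",T(238,170)[1],.085)),"scene",tojig(ray("scene",S(547,108)[1],.085)))
print("foot tip top",tojig(ray("top",T(335,200)[1],.07)),)
np.savez("pose.npz",p=p,b=b)
E
```

```text
jig [0.54424444 0.10258387 1.34218898] [[-0.5, -0.1], [-1.0, 0.1], [-0.9, 0.4], [-0.8, -0.1], [-1.6, -0.6], [-0.6, -0.0], [0.2, 0.4], [-0.1, 0.3], [-1.0, 0.2], [-1.5, -0.6], [-0.9, 0.5], [-1.2, 3.6], [0.1, -0.1]]
blank [ 0.512661   -0.06040415  1.3312952 ] [[0.0, -0.4], [-1.0, -0.9], [-1.0, -0.6], [-1.1, 0.7], [-1.1, 0.4], [-0.3, -0.8], [-1.4, 0.3], [-0.5, -0.9]]
blank in jig -0.16590503426947276 -0.006174823832802212 -0.010893775238121073
nut top [-0.0008 -0.0005  0.085 ] scene [-0.0023  0.0013  0.085 ]
foot tip top [-0.0592  0.0011  0.07  ]
```

Request:
{"name": "drive_tool", "arguments": {
  "increments": [
    {"wz": -0.124,"hand": -1},
    {"wz": -0.124,"hand": -1},
    {"wz": -0.124,"hand": -1},
    {"wz": -0.124,"hand": -1},
    {"wz": -0.124,"hand": -1},
    {"wz": -0.124,"hand": -1},
    {"wz": -0.124,"hand": -1},
    {"wz": -0.124,"hand": -1}
  ]
}}

```text
invalid input
```

Request:
{"name": "drive_tool", "arguments": {
  "increments": [
    {"wz": -0.124,"hand": -1},
    {"wz": -0.124,"hand": -1},
    {"wz": -0.124,"hand": -1},
    {"wz": -0.124,"hand": -1},
    {"wz": -0.124,"hand": -1},
    {"wz": -0.124,"hand": -1},
    {"wz": -0.124,"hand": -1},
    {"wz": -0.124,"hand": -1}
  ]
}}

```text
invalid input
```

Request:
{"name": "drive_tool", "arguments": {
  "increments": [
    {"wz": -0.124,"hand": -1},
    {"wz": -0.124,"hand": -1},
    {"wz": -0.124,"hand": -1},
    {"wz": -0.124,"hand": -1},
    {"x": -0.016,"y": 0.035,"hand": -1},
    {"x": -0.016,"y": 0.035,"hand": -1},
    {"x": -0.016,"y": 0.035,"hand": -1},
    {"x": -0.016,"y": 0.035,"hand": -1}
  ]
}}

```text
invalid input
```

Request:
{"name": "drive_tool", "arguments": {
  "increments": [
    {"x": -0.016,"y": 0.035,"hand": -1},
    {"x": -0.016,"y": 0.035,"hand": -1},
    {"x": -0.016,"y": 0.035,"hand": -1},
    {"x": -0.016,"y": 0.035,"hand": -1},
    {"x": -0.016,"y": 0.035,"hand": -1},
    {"x": -0.016,"y": 0.035,"hand": -1},
    {"x": -0.016,"y": 0.035,"hand": -1},
    {"x": -0.016,"y": 0.035,"hand": -1}
  ]
}}

```text
invalid input
```

```bash
cat > st.py <<'E'
from rig import r
from h import *
from scipy.spatial.transform import Rotation as Ro
p=np.load("pose.npz")["p"];s=r.get_state()
e=s["eef_pos"];c,sn=np.cos(p[2]),np.sin(p[2]);d=e[:2]-p[:2]
q=s["orientation"];R=Ro.from_quat(q[[1,2,3,0]]).as_matrix()
f=s["contact_force"]
print("t",round(s["time"],2),"jig xyz mm",np.round([1e3*(c*d[0]+sn*d[1]),1e3*(-sn*d[0]+c*d[1]),1e3*e[2]],1),"toolyaw-ideal",round(float(np.arctan2(R[1,0],R[0,0])-p[2]-np.pi/2),3),"tilt",np.round(R[:2,2],3),"F jig",np.round([c*f[0]+sn*f[1],-sn*f[0]+c*f[1],f[2]],2),"w",round(s["gripper_width"],4))
E
python3 st.py
```

```text
t 0.1 jig xyz mm [-659.2  172.3  230.6] toolyaw-ideal -2.487 tilt [-0.     0.001] F jig [ 0.1   0.16 -0.39] w 0.0853
```

Request:
{"name": "drive_tool", "arguments": {
  "increments": [
    {"x": 0,"y": 0,"z": 0,"wx": 0,"wy": 0,"wz": -0.124,"hand": -1},
    {"x": 0,"y": 0,"z": 0,"wx": 0,"wy": 0,"wz": -0.124,"hand": -1},
    {"x": 0,"y": 0,"z": 0,"wx": 0,"wy": 0,"wz": -0.124,"hand": -1},
    {"x": 0,"y": 0,"z": 0,"wx": 0,"wy": 0,"wz": -0.124,"hand": -1},
    {"x": 0,"y": 0,"z": 0,"wx": 0,"wy": 0,"wz": -0.124,"hand": -1},
    {"x": 0,"y": 0,"z": 0,"wx": 0,"wy": 0,"wz": -0.124,"hand": -1},
    {"x": 0,"y": 0,"z": 0,"wx": 0,"wy": 0,"wz": -0.124,"hand": -1},
    {"x": 0,"y": 0,"z": 0,"wx": 0,"wy": 0,"wz": -0.124,"hand": -1}
  ]
}}

```text
time: 0.77
eef_pos: [0.2271, -0.5006, 0.2308]
orientation: [-0.0, 0.757, 0.653, 0.0]
contact_force: [0.3, -0.4, 0.5]
gripper_width: -0.0003
finger_force: 0.0
```

Request:
{"name": "drive_tool", "arguments": {
  "increments": [
    {"x": 0,"y": 0,"z": 0,"wx": 0,"wy": 0,"wz": -0.124,"hand": -1},
    {"x": 0,"y": 0,"z": 0,"wx": 0,"wy": 0,"wz": -0.124,"hand": -1},
    {"x": 0,"y": 0,"z": 0,"wx": 0,"wy": 0,"wz": -0.124,"hand": -1},
    {"x": 0,"y": 0,"z": 0,"wx": 0,"wy": 0,"wz": -0.124,"hand": -1},
    {"x": 0,"y": 0,"z": 0,"wx": 0,"wy": 0,"wz": -0.124,"hand": -1},
    {"x": 0,"y": 0,"z": 0,"wx": 0,"wy": 0,"wz": -0.124,"hand": -1},
    {"x": 0,"y": 0,"z": 0,"wx": 0,"wy": 0,"wz": -0.124,"hand": -1},
    {"x": 0,"y": 0,"z": 0,"wx": 0,"wy": 0,"wz": -0.124,"hand": -1}
  ]
}}

```text
time: 1.43
eef_pos: [0.2271, -0.5005, 0.2308]
orientation: [-0.0, 0.355, 0.935, 0.0]
contact_force: [0.2, -0.7, 1.0]
gripper_width: -0.0004
finger_force: 0.0
```

Request:
{"name": "drive_tool", "arguments": {
  "increments": [
    {"x": 0,"y": 0,"z": 0,"wx": 0,"wy": 0,"wz": -0.124,"hand": -1},
    {"x": 0,"y": 0,"z": 0,"wx": 0,"wy": 0,"wz": -0.124,"hand": -1},
    {"x": 0,"y": 0,"z": 0,"wx": 0,"wy": 0,"wz": -0.124,"hand": -1},
    {"x": 0,"y": 0,"z": 0,"wx": 0,"wy": 0,"wz": -0.124,"hand": -1},
    {"x": -0.016,"y": 0.035,"z": 0,"wx": 0,"wy": 0,"wz": 0,"hand": -1},
    {"x": -0.016,"y": 0.035,"z": 0,"wx": 0,"wy": 0,"wz": 0,"hand": -1},
    {"x": -0.016,"y": 0.035,"z": 0,"wx": 0,"wy": 0,"wz": 0,"hand": -1},
    {"x": -0.016,"y": 0.035,"z": 0,"wx": 0,"wy": 0,"wz": 0,"hand": -1}
  ]
}}

```text
time: 2.1
eef_pos: [0.3225, -0.3782, 0.2308]
orientation: [-0.0, 0.118, 0.993, 0.0]
contact_force: [0.8, -0.1, 0.9]
gripper_width: 0.0001
finger_force: 0.0
```

Request:
{"name": "drive_tool", "arguments": {
  "increments": [
    {"x": -0.016,"y": 0.035,"z": 0,"wx": 0,"wy": 0,"wz": 0,"hand": -1},
    {"x": -0.016,"y": 0.035,"z": 0,"wx": 0,"wy": 0,"wz": 0,"hand": -1},
    {"x": -0.016,"y": 0.035,"z": 0,"wx": 0,"wy": 0,"wz": 0,"hand": -1},
    {"x": -0.016,"y": 0.035,"z": 0,"wx": 0,"wy": 0,"wz": 0,"hand": -1},
    {"x": -0.016,"y": 0.035,"z": 0,"wx": 0,"wy": 0,"wz": 0,"hand": -1},
    {"x": -0.016,"y": 0.035,"z": 0,"wx": 0,"wy": 0,"wz": 0,"hand": -1},
    {"x": -0.016,"y": 0.035,"z": 0,"wx": 0,"wy": 0,"wz": 0,"hand": -1},
    {"x": -0.016,"y": 0.035,"z": 0,"wx": 0,"wy": 0,"wz": 0,"hand": -1}
  ]
}}

```text
time: 2.77
eef_pos: [0.5126, -0.1355, 0.231]
orientation: [-0.0, 0.118, 0.993, 0.0]
contact_force: [0.5, -0.6, -0.1]
gripper_width: 0.0003
finger_force: 0.0
```

```bash
python3 st.py
```

```text
t 2.77 jig xyz mm [-239.1  -23.2  231. ] toolyaw-ideal -0.007 tilt [-0.001  0.   ] F jig [-0.5  -0.58 -0.09] w 0.0003
```

Request:
{"name": "drive_tool", "arguments": {
  "increments": [
    {"x": -0.019,"y": 0.0365,"z": 0,"wx": 0,"wy": 0,"wz": 0,"hand": -1},
    {"x": -0.019,"y": 0.0365,"z": 0,"wx": 0,"wy": 0,"wz": 0.007,"hand": -1},
    {"x": 0,"y": 0,"z": 0.04,"wx": 0,"wy": 0,"wz": 0,"hand": -1},
    {"x": 0,"y": 0,"z": 0.04,"wx": 0,"wy": 0,"wz": 0,"hand": -1},
    {"x": 0,"y": 0,"z": 0.04,"wx": 0,"wy": 0,"wz": 0,"hand": -1},
    {"x": 0,"y": 0,"z": 0.04,"wx": 0,"wy": 0,"wz": 0,"hand": -1},
    {"x": 0,"y": 0,"z": 0.03,"wx": 0,"wy": 0,"wz": 0,"hand": -1},
    {"x": 0,"y": 0,"z": 0.009,"wx": 0,"wy": 0,"wz": 0,"hand": -1}
  ]
}}

```text
time: 3.43
eef_pos: [0.5617, -0.0741, 0.0271]
orientation: [-0.004, 0.121, 0.993, 0.001]
contact_force: [-0.5, 0.7, -0.7]
gripper_width: 0.0002
finger_force: 0.0
```

```bash
python3 st.py
```

```text
t 3.43 jig xyz mm [-168.1  -57.    27.1] toolyaw-ideal -0.014 tilt [-0.009  0.002] F jig [ 0.54  0.67 -0.67] w 0.0002
```

Request:
{"name": "drive_tool", "arguments": {
  "increments": [
    {"x": 0.004,"y": 0,"z": -0.002,"wx": 0,"wy": 0,"wz": 0,"hand": -1},
    {"x": 0.004,"y": 0,"z": 0,"wx": 0,"wy": 0,"wz": 0,"hand": -1},
    {"x": 0.004,"y": 0,"z": 0,"wx": 0,"wy": 0,"wz": 0,"hand": -1},
    {"x": 0.003,"y": 0,"z": 0,"wx": 0,"wy": 0,"wz": 0,"hand": -1},
    {"x": 0.003,"y": 0,"z": 0,"wx": 0,"wy": 0,"wz": 0,"hand": -1},
    {"x": 0.002,"y": 0,"z": 0,"wx": 0,"wy": 0,"wz": 0,"hand": -1}
  ]
}}

```text
time: 3.93
eef_pos: [0.548, -0.0708, 0.0361]
orientation: [0.002, 0.121, 0.993, -0.0]
contact_force: [2.7, -0.1, 2.1]
gripper_width: 0.0002
finger_force: 1.4
```

Request:
{"name": "drive_tool", "arguments": {
  "increments": [
    {"x": 0.001,"y": 0,"z": 0,"wx": 0,"wy": 0,"wz": 0,"hand": -1},
    {"x": 0.001,"y": 0,"z": 0,"wx": 0,"wy": 0,"wz": 0,"hand": -1},
    {"x": 0.001,"y": 0,"z": 0,"wx": 0,"wy": 0,"wz": 0,"hand": -1}
  ]
}}

```text
time: 4.18
eef_pos: [0.5448, -0.0701, 0.0351]
orientation: [0.001, 0.121, 0.993, -0.0]
contact_force: [1.8, -0.3, 1.3]
gripper_width: 0.0001
finger_force: 1.3
```

```bash
python3 st.py
```

```text
t 4.18 jig xyz mm [-168.   -39.7   35.1] toolyaw-ideal -0.014 tilt [ 0.002 -0.001] F jig [ 0.14 -1.85  1.25] w 0.0001
```

Request:
{"name": "drive_tool", "arguments": {
  "increments": [
    {"x": 0.001,"y": 0,"z": 0,"wx": 0,"wy": 0,"wz": 0,"hand": -1},
    {"x": 0.001,"y": 0,"z": 0,"wx": 0,"wy": 0,"wz": 0,"hand": -1},
    {"x": 0.001,"y": 0,"z": 0,"wx": 0,"wy": 0,"wz": 0,"hand": -1},
    {"x": 0.001,"y": 0,"z": 0,"wx": 0,"wy": 0,"wz": 0,"hand": -1}
  ]
}}

```text
time: 4.52
eef_pos: [0.5402, -0.0686, 0.0344]
orientation: [0.0, 0.121, 0.993, 0.0]
contact_force: [4.0, -0.1, 2.3]
gripper_width: -0.0004
finger_force: 1.8
```

Request:
{"name": "drive_tool", "arguments": {
  "increments": [
    {"x": 0.001,"y": 0,"z": 0,"wx": 0,"wy": 0,"wz": 0,"hand": -1},
    {"x": 0.001,"y": 0,"z": 0,"wx": 0,"wy": 0,"wz": 0,"hand": -1}
  ]
}}

```text
time: 4.68
eef_pos: [0.5395, -0.0684, 0.0345]
orientation: [0.002, 0.121, 0.993, 0.0]
contact_force: [7.5, 0.9, -1.2]
gripper_width: -0.0
finger_force: 4.1
```

Request:
{"name": "drive_tool", "arguments": {
  "increments": [
    {"x": 0.001,"y": 0,"z": 0,"wx": 0,"wy": 0,"wz": 0,"hand": -1}
  ]
}}

```text
time: 4.77
eef_pos: [0.5395, -0.0684, 0.0347]
orientation: [0.003, 0.121, 0.993, 0.0]
contact_force: [10.5, -1.3, -2.6]
gripper_width: 0.0
finger_force: 5.0
```

```bash
python3 st.py
```

```text
t 4.77 jig xyz mm [-167.6  -34.2   34.7] toolyaw-ideal -0.014 tilt [ 0.005 -0.   ] F jig [  1.15 -10.53  -2.58] w 0.0
```

Request:
{"name": "drive_tool", "arguments": {
  "increments": [
    {"x": -0.01,"y": 0,"z": 0,"wx": 0,"wy": 0,"wz": 0.007,"hand": -1},
    {"x": -0.006,"y": 0,"z": -0.025,"wx": 0,"wy": 0,"wz": 0.007,"hand": -1},
    {"x": 0,"y": -0.01,"z": -0.025,"wx": 0,"wy": 0,"wz": 0,"hand": -1},
    {"x": 0.015,"y": -0.036,"z": 0,"wx": 0,"wy": 0,"wz": 0,"hand": -1},
    {"x": 0.015,"y": -0.036,"z": 0,"wx": 0,"wy": 0,"wz": 0,"hand": -1},
    {"x": 0.015,"y": -0.036,"z": 0,"wx": 0,"wy": 0,"wz": 0,"hand": -1},
    {"x": 0.008,"y": -0.008,"z": 0,"wx": 0,"wy": 0,"wz": 0,"hand": -1},
    {"x": 0,"y": 0,"z": 0,"wx": 0,"wy": 0,"wz": 0,"hand": -1}
  ]
}}

```text
time: 5.43
eef_pos: [0.465, -0.1809, 0.0833]
orientation: [-0.003, 0.13, 0.991, 0.001]
contact_force: [0.6, -0.3, -0.3]
gripper_width: -0.0002
finger_force: 0.0
```

```bash
python3 st.py;python3 - <<'E'
from rig import r
import cv2
f=r.grab_frame("top");cv2.imwrite("pics/t1.png",cv2.resize(f["frame"][165:255,235:395],None,fx=5,fy=5,interpolation=2))
E
```

```text
t 5.43 jig xyz mm [-294.1   12.9   83.3] toolyaw-ideal -0.033 tilt [-0.005  0.002] F jig [-0.15 -0.61 -0.34] w -0.0002
```

View pics/t1.png

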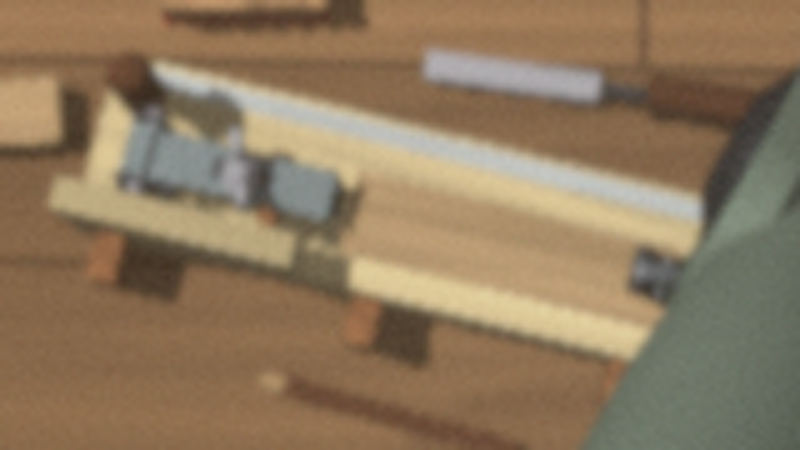

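The blank now lies flat against the fence, with its head near (350,200) in the crop and still short of the stop. Next I push it from the tail.

Request:
{"name": "drive_tool", "arguments": {
  "increments": [
    {"x": -0.008,"y": 0,"z": 0.025,"wx": 0,"wy": 0,"wz": -0.03,"hand": -1},
    {"x": 0,"y": 0,"z": 0.023,"wx": 0,"wy": 0,"wz": 0,"hand": -1},
    {"x": 0,"y": 0.004,"z": 0,"wx": 0,"wy": 0,"wz": 0,"hand": -1},
    {"x": 0,"y": 0.003,"z": 0,"wx": 0,"wy": 0,"wz": 0,"hand": -1},
    {"x": 0,"y": 0.003,"z": 0,"wx": 0,"wy": 0,"wz": 0,"hand": -1},
    {"x": 0,"y": 0.003,"z": 0,"wx": 0,"wy": 0,"wz": 0,"hand": -1},
    {"x": 0,"y": 0.003,"z": 0,"wx": 0,"wy": 0,"wz": 0,"hand": -1},
    {"x": 0,"y": 0.003,"z": 0,"wx": 0,"wy": 0,"wz": 0,"hand": -1}
  ]
}}

```text
time: 6.15
eef_pos: [0.4819, -0.164, 0.0373]
orientation: [0.001, 0.113, 0.994, -0.001]
contact_force: [-1.4, -1.5, 1.1]
gripper_width: -0.0003
finger_force: 1.0
```

```bash
python3 st.py
```

```text
t 6.15 jig xyz mm [-273.8    0.3   37.3] toolyaw-ideal 0.002 tilt [ 0.001 -0.002] F jig [-1.83  1.04  1.15] w -0.0003
```

Request:
{"name": "drive_tool", "arguments": {
  "increments": [
    {"x": 0.001,"y": 0.004,"z": 0.001,"wx": 0,"wy": 0,"wz": 0,"hand": -1},
    {"x": 0.001,"y": 0.004,"z": 0.001,"wx": 0,"wy": 0,"wz": 0,"hand": -1},
    {"x": 0.001,"y": 0.004,"z": 0.001,"wx": 0,"wy": 0,"wz": 0,"hand": -1},
    {"x": 0,"y": 0.004,"z": 0,"wx": 0,"wy": 0,"wz": 0,"hand": -1},
    {"x": 0,"y": 0.004,"z": 0,"wx": 0,"wy": 0,"wz": 0,"hand": -1},
    {"x": 0,"y": 0.004,"z": 0,"wx": 0,"wy": 0,"wz": 0,"hand": -1},
    {"x": 0,"y": 0.004,"z": 0,"wx": 0,"wy": 0,"wz": 0,"hand": -1},
    {"x": 0,"y": 0.003,"z": 0,"wx": 0,"wy": 0,"wz": 0,"hand": -1}
  ]
}}

```text
time: 6.82
eef_pos: [0.4859, -0.1332, 0.0336]
orientation: [0.001, 0.113, 0.994, -0.001]
contact_force: [0.8, -4.8, 3.1]
gripper_width: 0.0006
finger_force: 2.5
```

Request:
{"name": "drive_tool", "arguments": {
  "increments": [
    {"x": 0,"y": 0.002,"z": 0,"wx": 0,"wy": 0,"wz": 0,"hand": -1},
    {"x": 0,"y": 0.0015,"z": 0,"wx": 0,"wy": 0,"wz": 0,"hand": -1}
  ]
}}

```text
time: 6.98
eef_pos: [0.4867, -0.1299, 0.0336]
orientation: [0.001, 0.113, 0.994, -0.001]
contact_force: [1.6, -6.6, 3.2]
gripper_width: 0.0001
finger_force: 2.5
```

```bash
python3 st.py
```

```text
t 6.98 jig xyz mm [-239.5    3.4   33.6] toolyaw-ideal 0.002 tilt [ 0.001 -0.001] F jig [-6.1  -3.03  3.16] w 0.0001
```

Request:
{"name": "drive_tool", "arguments": {
  "increments": [
    {"x": 0,"y": 0.001,"z": 0,"wx": 0,"wy": 0,"wz": 0,"hand": -1},
    {"x": 0,"y": 0.001,"z": 0,"wx": 0,"wy": 0,"wz": 0,"hand": -1},
    {"x": 0,"y": 0.001,"z": 0,"wx": 0,"wy": 0,"wz": 0,"hand": -1}
  ]
}}

```text
time: 7.23
eef_pos: [0.4871, -0.1284, 0.0337]
orientation: [0.0, 0.114, 0.994, -0.002]
contact_force: [-0.3, -10.2, 3.8]
gripper_width: 0.0001
finger_force: 5.5
```

Request:
{"name": "drive_tool", "arguments": {
  "increments": [
    {"x": 0,"y": 0.001,"z": 0,"wx": 0,"wy": 0,"wz": 0,"hand": -1},
    {"x": 0,"y": 0.001,"z": 0,"wx": 0,"wy": 0,"wz": 0,"hand": -1}
  ]
}}

```text
time: 7.4
eef_pos: [0.4871, -0.1283, 0.0337]
orientation: [-0.0, 0.114, 0.993, -0.004]
contact_force: [-2.2, -16.3, 3.4]
gripper_width: -0.0003
finger_force: 8.3
```

Request:
{"name": "drive_tool", "arguments": {
  "increments": [
    {"x": 0,"y": 0.001,"z": 0,"wx": 0,"wy": 0,"wz": 0,"hand": -1},
    {"x": 0,"y": 0.001,"z": 0,"wx": 0,"wy": 0,"wz": 0,"hand": -1}
  ]
}}

```text
time: 7.57
eef_pos: [0.4871, -0.1282, 0.0338]
orientation: [-0.001, 0.115, 0.993, -0.007]
contact_force: [-4.5, -21.0, 3.6]
gripper_width: -0.0003
finger_force: 11.1
```

```bash
python3 st.py
```

```text
t 7.57 jig xyz mm [-237.7    3.3   33.8] toolyaw-ideal -0.001 tilt [-0.003 -0.013] F jig [-21.51  -0.39   3.61] w -0.0003
```

Request:
{"name": "drive_tool", "arguments": {
  "increments": [
    {"x": 0,"y": -0.012,"z": 0,"wx": 0,"wy": 0,"wz": 0,"hand": -1},
    {"x": 0,"y": -0.006,"z": -0.03,"wx": 0,"wy": 0,"wz": 0,"hand": -1},
    {"x": -0.01,"y": -0.005,"z": -0.04,"wx": 0,"wy": 0,"wz": 0,"hand": -1},
    {"x": -0.03,"y": 0,"z": -0.03,"wx": 0,"wy": 0,"wz": 0,"hand": -1},
    {"x": -0.03,"y": 0,"z": 0,"wx": 0,"wy": 0,"wz": 0,"hand": -1},
    {"x": -0.03,"y": 0,"z": 0,"wx": 0,"wy": 0,"wz": 0,"hand": -1}
  ]
}}

```text
time: 8.07
eef_pos: [0.5809, -0.1668, 0.1348]
orientation: [0.001, 0.113, 0.994, 0.001]
contact_force: [0.4, -0.0, -0.8]
gripper_width: 0.0004
finger_force: 0.0
```

```bash
python3 st.py;python3 - <<'E'
from rig import r
import cv2,numpy as np
f=r.grab_frame("top");g=r.grab_frame("scene");a=cv2.resize(f["frame"][175:245,240:400],None,fx=5,fy=5,interpolation=2)
b=cv2.resize(g["frame"][175:225,250:410],None,fx=5,fy=5,interpolation=2)
cv2.imwrite("pics/t2.png",np.vstack([a,b]))
E
```

```text
t 8.07 jig xyz mm [-254.1  -96.8  134.8] toolyaw-ideal 0.002 tilt [0.003 0.002] F jig [ 0.07 -0.41 -0.81] w 0.0004
```

View pics/t2.png

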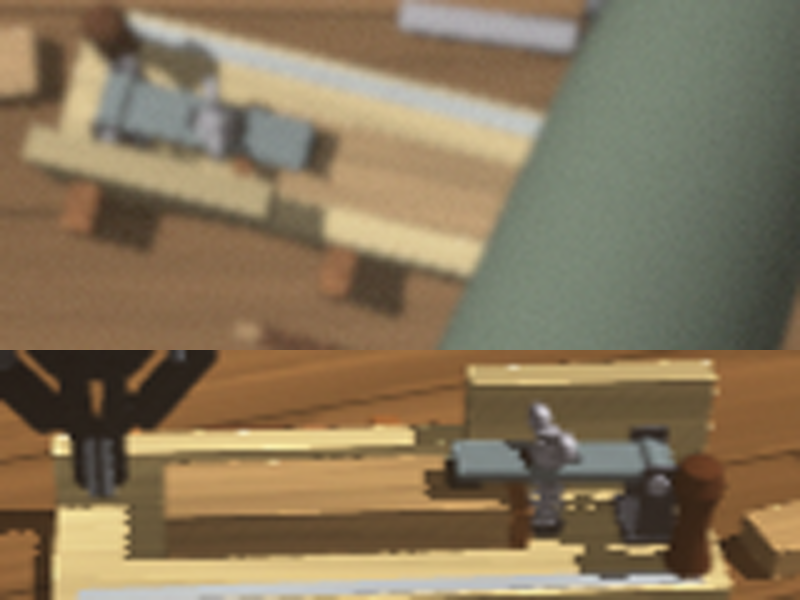

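Run:
```python
from h import *
p=np.load("pose.npz")["p"]
print(proj("scene",place(p,np.array([[-224,-22,50],[-224,30,50],[-24,-22,50],[-24,-22,18]])/1e3)))
f=lambda u,v:((u+.4*5-250)*5) 
for q in [[-224,-22,50],[-224,30,50],[-24,-22,50]]:
    a=proj("scene",place(p,np.array([q])/1e3))[0];print(q,"crop",(a[0]+.4-250)*5,(a[1]+.4-175)*5+350)
# wing tips
c,s=np.cos(p[2]),np.sin(p[2])
for a in range(60,131,10):
    pts=place(p,np.array([[25*np.cos(np.radians(t)),25*np.sin(np.radians(t)),90] for t in(a,a-180)])/1e3)
    q=proj("top",pts);w=proj("scene",pts)
    print(a,"top crop",np.round((q+.4-[240,175])*5),"scene",np.round((w+.4-[250,175])*5+[0,350]))
```

```text
[[282.4457761  208.13246601]
 [282.39473276 197.17494623]
 [351.85432521 205.94729211]
 [351.18307228 214.51050195]]
[-224, -22, 50] crop 164.2288804968942 517.6623300395851
[-224, 30, 50] crop 163.9736637816867 462.8747311328996
[-24, -22, 50] crop 511.27162603394993 506.73646055492054
60 top crop [[181. 150.]
 [241.  89.]] scene [[568. 405.]
 [536. 450.]]
70 top crop [[186. 154.]
 [235.  84.]] scene [[561. 403.]
 [543. 452.]]
80 top crop [[193. 158.]
 [229.  81.]] scene [[553. 402.]
 [551. 453.]]
90 top crop [[200. 160.]
 [222.  78.]] scene [[546. 402.]
 [558. 453.]]
100 top crop [[207. 161.]
 [214.  77.]] scene [[538. 403.]
 [566. 453.]]
110 top crop [[215. 161.]
 [207.  77.]] scene [[532. 404.]
 [573. 451.]]
120 top crop [[222. 160.]
 [199.  79.]] scene [[525. 406.]
 [579. 449.]]
130 top crop [[229. 157.]
 [193.  81.]] scene [[520. 409.]
 [585. 446.]]
```

The picture shows the blank's tail corner at (163,518) in the crop, against a predicted home position of (164,518), so it is home. The wings sit at about 100 to 105° in the jig frame. I move to the nut, on the stop side of the wing away from the guard.

Request:
{"name": "drive_tool", "arguments": {
  "increments": [
    {"x": 0.01,"y": 0.0355,"z": 0,"wx": 0,"wy": 0,"wz": 0,"hand": -1},
    {"x": 0.01,"y": 0.0355,"z": 0,"wx": 0,"wy": 0,"wz": 0,"hand": -1},
    {"x": 0.01,"y": 0.0355,"z": 0,"wx": 0,"wy": 0,"wz": 0,"hand": -1},
    {"x": 0.01,"y": 0.0355,"z": 0,"wx": 0,"wy": 0,"wz": 0,"hand": -1},
    {"x": 0.01,"y": 0.0355,"z": 0,"wx": 0,"wy": 0,"wz": 0,"hand": -1},
    {"x": 0.01,"y": 0.0355,"z": 0,"wx": 0,"wy": 0,"wz": 0,"hand": -1},
    {"x": 0.009,"y": 0.0355,"z": 0,"wx": 0,"wy": 0,"wz": 0,"hand": -1},
    {"x": 0.009,"y": 0.0355,"z": 0,"wx": 0,"wy": 0,"wz": 0,"hand": -1}
  ]
}}

```text
time: 8.83
eef_pos: [0.564, 0.1292, 0.1316]
orientation: [-0.002, 0.113, 0.994, 0.001]
contact_force: [-0.0, -0.2, -0.0]
gripper_width: -0.0001
finger_force: 0.0
```

Request:
{"name": "drive_tool", "arguments": {
  "increments": [
    {"x": 0,"y": 0,"z": 0,"wx": 0,"wy": 0,"wz": 0,"hand": -1},
    {"x": 0,"y": 0,"z": 0,"wx": 0,"wy": 0,"wz": 0,"hand": -1}
  ]
}}

```text
time: 9.0
eef_pos: [0.5645, 0.1292, 0.1316]
orientation: [-0.002, 0.111, 0.994, 0.0]
contact_force: [-1.2, -0.7, -0.0]
gripper_width: -0.0002
finger_force: 0.0
```

```bash
python3 st.py
```

```text
t 9.0 jig xyz mm [ 30.5 -13.7 131.6] toolyaw-ideal 0.006 tilt [-0.004  0.001] F jig [-0.93  1.02 -0.02] w -0.0002
```

Request:
{"name": "drive_tool", "arguments": {
  "increments": [
    {"x": -0.006,"y": 0.002,"z": 0.015,"wx": 0,"wy": 0,"wz": 0,"hand": -1},
    {"x": 0,"y": 0,"z": 0.015,"wx": 0,"wy": 0,"wz": 0,"hand": -1},
    {"x": 0,"y": 0,"z": 0.01,"wx": 0,"wy": 0,"wz": 0,"hand": -1},
    {"x": 0,"y": 0,"z": 0.008,"wx": 0,"wy": 0,"wz": 0,"hand": -1},
    {"x": 0,"y": 0,"z": 0,"wx": 0,"wy": 0,"wz": 0,"hand": -1}
  ]
}}

```text
time: 9.42
eef_pos: [0.5713, 0.1263, 0.0826]
orientation: [-0.002, 0.114, 0.993, -0.0]
contact_force: [-0.2, 0.4, -0.1]
gripper_width: 0.0001
finger_force: 0.0
```

```bash
python3 st.py
```

```text
t 9.42 jig xyz mm [ 29.3 -21.   82.6] toolyaw-ideal 0.0 tilt [-0.005 -0.   ] F jig [ 0.31  0.3  -0.07] w 0.0001
```

Request:
{"name": "drive_tool", "arguments": {
  "increments": [
    {"x": 0,"y": -0.0025,"z": 0,"wx": 0,"wy": 0,"wz": 0,"hand": -1},
    {"x": 0,"y": -0.0025,"z": 0,"wx": 0,"wy": 0,"wz": 0,"hand": -1},
    {"x": 0,"y": -0.0025,"z": 0,"wx": 0,"wy": 0,"wz": 0,"hand": -1},
    {"x": 0,"y": -0.002,"z": 0,"wx": 0,"wy": 0,"wz": 0,"hand": -1}
  ]
}}

```text
time: 9.75
eef_pos: [0.5721, 0.1183, 0.0856]
orientation: [0.001, 0.113, 0.994, 0.001]
contact_force: [1.4, 2.2, -0.4]
gripper_width: -0.0003
finger_force: 1.1
```

Request:
{"name": "drive_tool", "arguments": {
  "increments": [
    {"x": 0,"y": -0.0015,"z": 0,"wx": 0,"wy": 0,"wz": 0,"hand": -1},
    {"x": 0,"y": -0.0015,"z": 0,"wx": 0,"wy": 0,"wz": 0,"hand": -1}
  ]
}}

```text
time: 9.92
eef_pos: [0.5718, 0.1154, 0.0856]
orientation: [0.001, 0.113, 0.994, 0.001]
contact_force: [2.6, 1.6, -0.1]
gripper_width: 0.0001
finger_force: 1.3
```

```bash
python3 st.py
```

```text
t 9.92 jig xyz mm [ 18.7 -23.9  85.6] toolyaw-ideal 0.002 tilt [0.003 0.001] F jig [ 2.13 -2.17 -0.07] w 0.0001
```

Request:
{"name": "drive_tool", "arguments": {
  "increments": [
    {"x": 0.002,"y": -0.002,"z": 0.002,"wx": 0,"wy": 0,"wz": 0,"hand": -1},
    {"x": 0.001,"y": -0.002,"z": 0.002,"wx": 0,"wy": 0,"wz": 0,"hand": -1},
    {"x": -0.001,"y": -0.002,"z": 0,"wx": 0,"wy": 0,"wz": 0.1,"hand": -1}
  ]
}}

```text
time: 10.17
eef_pos: [0.5677, 0.1101, 0.0809]
orientation: [0.001, 0.163, 0.987, 0.001]
contact_force: [4.3, 2.6, 0.6]
gripper_width: 0.0002
finger_force: 2.2
```

```bash
python3 st.py
```

```text
t 10.17 jig xyz mm [ 12.7 -21.1  80.9] toolyaw-ideal -0.099 tilt [0.001 0.001] F jig [ 3.56 -3.62  0.61] w 0.0002
```

Request:
{"name": "drive_tool", "arguments": {
  "increments": [
    {"x": -0.0015,"y": -0.002,"z": 0,"wx": 0,"wy": 0,"wz": 0.1,"hand": -1},
    {"x": -0.0015,"y": -0.002,"z": 0,"wx": 0,"wy": 0,"wz": 0.1,"hand": -1},
    {"x": -0.0015,"y": -0.002,"z": 0,"wx": 0,"wy": 0,"wz": 0.1,"hand": -1}
  ]
}}

```text
time: 10.42
eef_pos: [0.5692, 0.1027, 0.0807]
orientation: [0.0, 0.311, 0.951, 0.001]
contact_force: [2.3, 3.6, 0.6]
gripper_width: 0.0001
finger_force: 2.0
```

```bash
cat >> st.py <<'E'
F=R.T@f;print("tool-frame F",np.round(F,2),"axis->TCP in tool mm",np.round(1e3*(R.T@np.r_[d,0])[:2],1), "j6",round(s["joint_pos"][5],2))
E
python3 st.py
```

```text
t 10.42 jig xyz mm [  5.8 -24.3  80.7] toolyaw-ideal -0.403 tilt [0.001 0.001] F jig [ 4.06 -1.37  0.59] w 0.0001
tool-frame F [ 0.33  4.27 -0.59] axis->TCP in tool mm [-20.1  14.9] j6 0.68
```

Request:
{"name": "drive_tool", "arguments": {
  "increments": [
    {"x": -0.0015,"y": -0.002,"z": 0,"wx": 0,"wy": 0,"wz": 0.1,"hand": -1},
    {"x": -0.0015,"y": -0.002,"z": 0,"wx": 0,"wy": 0,"wz": 0.1,"hand": -1}
  ]
}}

```text
time: 10.58
eef_pos: [0.5688, 0.0977, 0.0805]
orientation: [-0.0, 0.404, 0.915, 0.0]
contact_force: [2.6, 2.6, -0.5]
gripper_width: -0.0001
finger_force: 1.9
```

```bash
python3 st.py
```

```text
t 10.58 jig xyz mm [  0.8 -25.   80.5] toolyaw-ideal -0.603 tilt [0.    0.001] F jig [ 3.15 -1.92 -0.49] w -0.0001
tool-frame F [0.2  3.68 0.5 ] axis->TCP in tool mm [-20.1  14.8] j6 0.87
```

Request:
{"name": "drive_tool", "arguments": {
  "increments": [
    {"x": -0.0015,"y": -0.002,"z": 0,"wx": 0,"wy": 0,"wz": 0.1,"hand": -1},
    {"x": -0.0015,"y": -0.002,"z": 0,"wx": 0,"wy": 0,"wz": 0.1,"hand": -1}
  ]
}}

```text
time: 10.75
eef_pos: [0.5674, 0.0929, 0.0804]
orientation: [-0.0, 0.493, 0.87, 0.0]
contact_force: [2.2, 3.2, -0.2]
gripper_width: -0.0
finger_force: 1.7
```

```bash
cat >> st.py <<'E'
T=R.T@s["ft_torque"];a=1e3*(R.T@np.r_[d,0])
print("tool T Nmm",np.round(1e3*T,1),"xc",round(1e3*T[2]/F[1],1),"nut torque/18mm",round((T[2]*1e3+a[0]*F[1]-a[1]*F[0])/18,2))
E
python3 st.py
```

```text
t 10.75 jig xyz mm [ -4.2 -24.8  80.4] toolyaw-ideal -0.803 tilt [-0.     0.001] F jig [ 3.62 -1.37 -0.17] w -0.0
tool-frame F [1.65 3.5  0.17] axis->TCP in tool mm [-20.2  14.9] j6 1.06
tool T Nmm [-822.1  302.4   67. ] xc 19.1 nut torque/18mm -1.58
```

Run:
```python
from rig import r
import cv2,numpy as np
f=r.grab_frame("top");g=r.grab_frame("scene");a=cv2.resize(f["frame"][175:225,240:320],None,fx=8,fy=8,interpolation=2)[:,:640]
b=cv2.resize(g["frame"][175:200,325:405],None,fx=8,fy=8,interpolation=2)
cv2.imwrite("pics/t3.png",np.vstack([a,b]))
```

```text
(no output)
```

View pics/t3.png

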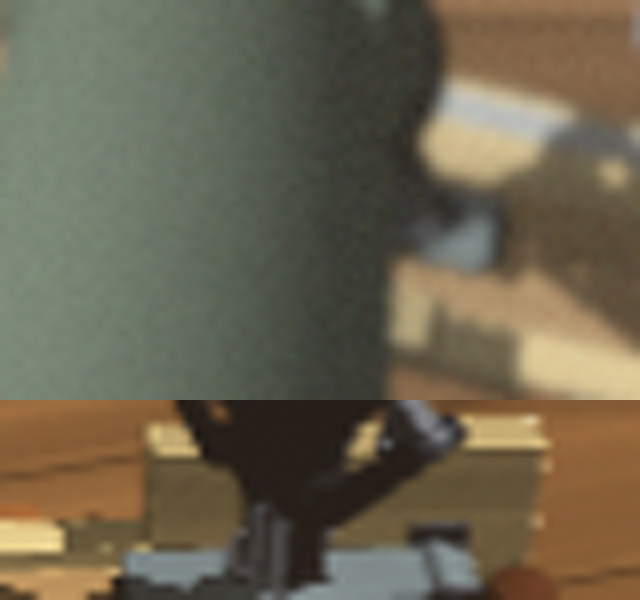

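The picture only shows the arm hiding the nut, so I go on by feel. I shift the finger outward so that it bears on the wing at about 18 mm.

Request:
{"name": "drive_tool", "arguments": {
  "increments": [
    {"x": -0.004,"y": 0,"z": 0,"wx": 0,"wy": 0,"wz": 0,"hand": -1},
    {"x": -0.004,"y": 0,"z": 0.001,"wx": 0,"wy": 0,"wz": 0,"hand": -1},
    {"x": -0.0015,"y": -0.0028,"z": 0,"wx": 0,"wy": 0,"wz": 0.1,"hand": -1},
    {"x": -0.0015,"y": -0.0028,"z": 0,"wx": 0,"wy": 0,"wz": 0.1,"hand": -1}
  ]
}}

```text
time: 11.18
eef_pos: [0.5684, 0.0798, 0.0794]
orientation: [0.0, 0.577, 0.817, -0.0]
contact_force: [1.4, 1.0, -1.4]
gripper_width: 0.0002
finger_force: 1.0
```

```bash
python3 st.py
```

```text
t 11.18 jig xyz mm [-16.7 -28.7  79.4] toolyaw-ideal -1.002 tilt [-0.    -0.001] F jig [ 1.27 -1.18 -1.39] w 0.0002
tool-frame F [0.44 1.68 1.39] axis->TCP in tool mm [-29.5  15.1] j6 1.24
tool T Nmm [-488.2  136.    -1.9] xc -1.1 nut torque/18mm -3.23
```

Request:
{"name": "drive_tool", "arguments": {
  "increments": [
    {"x": -0.0015,"y": -0.003,"z": 0,"wx": 0,"wy": 0,"wz": 0.1,"hand": -1},
    {"x": -0.0015,"y": -0.003,"z": 0,"wx": 0,"wy": 0,"wz": 0.1,"hand": -1},
    {"x": -0.0015,"y": -0.003,"z": 0,"wx": 0,"wy": 0,"wz": 0.1,"hand": -1}
  ]
}}

```text
time: 11.43
eef_pos: [0.561, 0.0733, 0.0796]
orientation: [0.0, 0.693, 0.721, -0.0]
contact_force: [1.5, 0.5, -1.7]
gripper_width: -0.0001
finger_force: 1.0
```

```bash
python3 st.py
```

```text
t 11.43 jig xyz mm [-24.7 -22.9  79.6] toolyaw-ideal -1.302 tilt [ 0. -0.] F jig [ 0.83 -1.32 -1.7 ] w -0.0001
tool-frame F [0.45 1.49 1.7 ] axis->TCP in tool mm [-29.9  15.5] j6 1.53
tool T Nmm [-407.4  200.5   24.4] xc 16.4 nut torque/18mm -1.51
```

Request:
{"name": "drive_tool", "arguments": {
  "increments": [
    {"x": -0.0015,"y": -0.0029,"z": 0,"wx": 0,"wy": 0,"wz": 0.1,"hand": -1},
    {"x": -0.0015,"y": -0.0029,"z": 0,"wx": 0,"wy": 0,"wz": 0.1,"hand": -1}
  ]
}}

```text
time: 11.6
eef_pos: [0.5552, 0.0703, 0.0796]
orientation: [0.0, 0.761, 0.648, 0.0]
contact_force: [2.5, 1.4, -0.9]
gripper_width: -0.0002
finger_force: 1.0
```

```bash
python3 st.py
```

```text
t 11.6 jig xyz mm [-29.  -18.   79.6] toolyaw-ideal -1.502 tilt [ 0.001 -0.001] F jig [ 1.97 -2.09 -0.87] w -0.0002
tool-frame F [1.82 2.22 0.87] axis->TCP in tool mm [-30.1  16. ] j6 1.73
tool T Nmm [-403.8  210.1   51. ] xc 23.0 nut torque/18mm -2.49
```

Request:
{"name": "drive_tool", "arguments": {
  "increments": [
    {"x": -0.0015,"y": -0.0029,"z": 0,"wx": 0,"wy": 0,"wz": 0.1,"hand": -1},
    {"x": -0.0015,"y": -0.0029,"z": 0,"wx": 0,"wy": 0,"wz": 0.1,"hand": -1}
  ]
}}

```text
time: 11.77
eef_pos: [0.549, 0.0684, 0.0797]
orientation: [0.001, 0.822, 0.569, 0.0]
contact_force: [3.2, 0.7, -0.9]
gripper_width: -0.0001
finger_force: 1.0
```

```bash
python3 st.py
```

```text
t 11.77 jig xyz mm [-32.2 -12.4  79.7] toolyaw-ideal -1.702 tilt [ 0.001 -0.001] F jig [ 1.44 -2.91 -0.86] w -0.0001
tool-frame F [1.81 2.69 0.86] axis->TCP in tool mm [-30.3  16.5] j6 1.92
tool T Nmm [-408.5  240.5   38.9] xc 14.4 nut torque/18mm -4.04
```

Request:
{"name": "drive_tool", "arguments": {
  "increments": [
    {"x": -0.0013,"y": -0.0031,"z": 0,"wx": 0,"wy": 0,"wz": 0.1,"hand": -1},
    {"x": -0.0013,"y": -0.0031,"z": 0,"wx": 0,"wy": 0,"wz": 0.1,"hand": -1}
  ]
}}

```text
time: 11.93
eef_pos: [0.5423, 0.0683, 0.0797]
orientation: [0.001, 0.875, 0.484, -0.0]
contact_force: [2.3, -0.4, -1.0]
gripper_width: -0.0003
finger_force: 1.0
```

```bash
python3 st.py
```

```text
t 11.93 jig xyz mm [-33.8  -5.8  79.7] toolyaw-ideal -1.902 tilt [ 0.001 -0.001] F jig [ 0.08 -2.35 -0.96] w -0.0003
tool-frame F [0.84 2.19 0.96] axis->TCP in tool mm [-30.1  16.5] j6 2.12
tool T Nmm [-452.6  147.9   50.7] xc 23.1 nut torque/18mm -1.62
```

Request:
{"name": "drive_tool", "arguments": {
  "increments": [
    {"x": -0.0013,"y": -0.0031,"z": 0,"wx": 0,"wy": 0,"wz": 0.1,"hand": -1},
    {"x": -0.0013,"y": -0.0031,"z": 0,"wx": 0,"wy": 0,"wz": 0.1,"hand": -1}
  ]
}}

```text
time: 12.1
eef_pos: [0.5356, 0.0695, 0.0796]
orientation: [0.001, 0.919, 0.394, -0.0]
contact_force: [2.1, -0.6, -1.2]
gripper_width: 0.0
finger_force: 1.0
```

```bash
python3 st.py
```

```text
t 12.1 jig xyz mm [-34.1   0.9  79.6] toolyaw-ideal -2.102 tilt [ 0.    -0.002] F jig [-0.09 -2.17 -1.19] w 0.0
tool-frame F [1.02 1.91 1.19] axis->TCP in tool mm [-29.9  16.5] j6 2.32
tool T Nmm [-448.2  142.7  -33.1] xc -17.3 nut torque/18mm -5.95
```

The nut has turned about 0.35 turn and is still free. I regrip on the other wing with the same tool angle and the opposite finger face, staying clear of the guard.

Request:
{"name": "drive_tool", "arguments": {
  "increments": [
    {"x": 0,"y": 0.004,"z": 0,"wx": 0,"wy": 0,"wz": 0,"hand": -1},
    {"x": 0,"y": 0.002,"z": -0.02,"wx": 0,"wy": 0,"wz": 0,"hand": -1},
    {"x": 0,"y": 0,"z": -0.02,"wx": 0,"wy": 0,"wz": 0,"hand": -1},
    {"x": 0.028,"y": -0.023,"z": 0,"wx": 0,"wy": 0,"wz": 0,"hand": -1},
    {"x": 0.028,"y": -0.023,"z": 0,"wx": 0,"wy": 0,"wz": 0,"hand": -1},
    {"x": 0,"y": 0,"z": 0,"wx": 0,"wy": 0,"wz": 0,"hand": -1},
    {"x": 0,"y": 0,"z": 0,"wx": 0,"wy": 0,"wz": 0,"hand": -1}
  ]
}}

```text
time: 12.68
eef_pos: [0.5444, 0.1397, 0.1195]
orientation: [0.0, 0.917, 0.399, -0.0]
contact_force: [-0.3, -0.9, -1.0]
gripper_width: -0.0001
finger_force: 0.0
```

```bash
python3 st.py;python3 - <<'E'
from rig import r
import cv2,numpy as np
f=r.grab_frame("top");g=r.grab_frame("scene");a=cv2.resize(f["frame"][175:225,240:320],None,fx=8,fy=8,interpolation=2)[:,:640]
b=cv2.resize(g["frame"][175:200,325:405],None,fx=8,fy=8,interpolation=2)
cv2.imwrite("pics/t4.png",np.vstack([a[:400],b]))
E
```

```text
t 12.68 jig xyz mm [ 36.2   8.2 119.5] toolyaw-ideal -2.092 tilt [-0.001 -0.001] F jig [-0.91  0.07 -0.97] w -0.0001
tool-frame F [-0.82  0.39  0.98] axis->TCP in tool mm [ 27.3 -25.2] j6 2.44
tool T Nmm [-43.2 -25.5  26.4] xc 67.9 nut torque/18mm 0.91
```

View pics/t4.png

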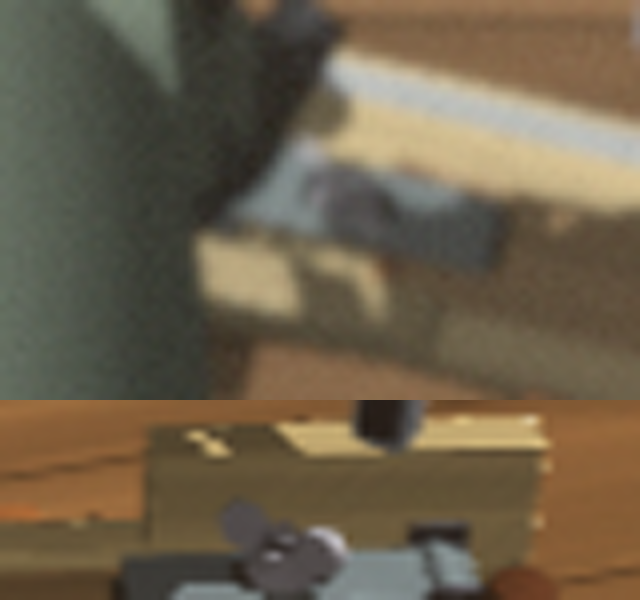

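The picture shows the two wings at (242,520) and (325,545), so the near wing is at about -35 to -40° in the jig frame as planned. I descend behind it.

Request:
{"name": "drive_tool", "arguments": {
  "increments": [
    {"x": -0.003,"y": 0.003,"z": 0.01,"wx": 0,"wy": 0,"wz": 0,"hand": -1},
    {"x": 0,"y": 0,"z": 0.01,"wx": 0,"wy": 0,"wz": 0,"hand": -1},
    {"x": 0,"y": 0,"z": 0.01,"wx": 0,"wy": 0,"wz": 0,"hand": -1},
    {"x": 0,"y": 0,"z": 0.004,"wx": 0,"wy": 0,"wz": 0,"hand": -1},
    {"x": 0,"y": 0,"z": 0.003,"wx": 0,"wy": 0,"wz": 0,"hand": -1},
    {"x": 0,"y": 0,"z": 0,"wx": 0,"wy": 0,"wz": 0,"hand": -1}
  ]
}}

```text
time: 13.28
eef_pos: [0.544, 0.1343, 0.0816]
orientation: [-0.0, 0.918, 0.396, -0.001]
contact_force: [0.0, -0.3, 0.2]
gripper_width: -0.0
finger_force: 0.0
```

```bash
python3 st.py
```

```text
t 13.28 jig xyz mm [30.8  7.5 81.6] toolyaw-ideal -2.099 tilt [-0.002 -0.   ] F jig [-0.24 -0.07  0.2 ] w -0.0
tool-frame F [-0.17  0.18 -0.2 ] axis->TCP in tool mm [ 22.9 -22. ] j6 2.44
tool T Nmm [ 10.  -13.9  34. ] xc 184.0 nut torque/18mm 1.91
```

j6 is at 2.44, which leaves too little turning range. I lift and turn the tool half a turn.

Request:
{"name": "drive_tool", "arguments": {
  "increments": [
    {"x": 0,"y": 0,"z": -0.02,"wx": 0,"wy": 0,"wz": 0,"hand": -1},
    {"x": 0,"y": 0,"z": -0.02,"wx": 0,"wy": 0,"wz": 0,"hand": -1},
    {"x": 0,"y": 0,"z": 0,"wx": 0,"wy": 0,"wz": -0.124,"hand": -1},
    {"x": 0,"y": 0,"z": 0,"wx": 0,"wy": 0,"wz": -0.124,"hand": -1},
    {"x": 0,"y": 0,"z": 0,"wx": 0,"wy": 0,"wz": -0.124,"hand": -1},
    {"x": 0,"y": 0,"z": 0,"wx": 0,"wy": 0,"wz": -0.124,"hand": -1},
    {"x": 0,"y": 0,"z": 0,"wx": 0,"wy": 0,"wz": -0.124,"hand": -1},
    {"x": 0,"y": 0,"z": 0,"wx": 0,"wy": 0,"wz": -0.124,"hand": -1}
  ]
}}

```text
time: 13.95
eef_pos: [0.545, 0.1347, 0.1232]
orientation: [0.0, 0.709, 0.705, 0.0]
contact_force: [-0.3, 0.0, -0.1]
gripper_width: 0.0002
finger_force: 0.0
```

Request:
{"name": "drive_tool", "arguments": {
  "increments": [
    {"x": 0,"y": 0,"z": 0,"wx": 0,"wy": 0,"wz": -0.124,"hand": -1},
    {"x": 0,"y": 0,"z": 0,"wx": 0,"wy": 0,"wz": -0.124,"hand": -1},
    {"x": 0,"y": 0,"z": 0,"wx": 0,"wy": 0,"wz": -0.124,"hand": -1},
    {"x": 0,"y": 0,"z": 0,"wx": 0,"wy": 0,"wz": -0.124,"hand": -1},
    {"x": 0,"y": 0,"z": 0,"wx": 0,"wy": 0,"wz": -0.124,"hand": -1},
    {"x": 0,"y": 0,"z": 0,"wx": 0,"wy": 0,"wz": -0.124,"hand": -1},
    {"x": 0,"y": 0,"z": 0,"wx": 0,"wy": 0,"wz": -0.124,"hand": -1},
    {"x": 0,"y": 0,"z": 0,"wx": 0,"wy": 0,"wz": -0.124,"hand": -1}
  ]
}}

```text
time: 14.62
eef_pos: [0.545, 0.1347, 0.1232]
orientation: [0.0, 0.288, 0.958, 0.0]
contact_force: [-0.1, 0.2, -0.1]
gripper_width: -0.0002
finger_force: 0.0
```

Request:
{"name": "drive_tool", "arguments": {
  "increments": [
    {"x": 0,"y": 0,"z": 0,"wx": 0,"wy": 0,"wz": -0.124,"hand": -1},
    {"x": 0,"y": 0,"z": 0,"wx": 0,"wy": 0,"wz": -0.124,"hand": -1},
    {"x": 0,"y": 0,"z": 0,"wx": 0,"wy": 0,"wz": -0.124,"hand": -1},
    {"x": 0,"y": 0,"z": 0,"wx": 0,"wy": 0,"wz": -0.124,"hand": -1},
    {"x": 0,"y": 0,"z": 0,"wx": 0,"wy": 0,"wz": -0.124,"hand": -1},
    {"x": 0,"y": 0,"z": 0,"wx": 0,"wy": 0,"wz": -0.124,"hand": -1},
    {"x": 0,"y": 0,"z": 0,"wx": 0,"wy": 0,"wz": -0.124,"hand": -1},
    {"x": 0,"y": 0,"z": 0,"wx": 0,"wy": 0,"wz": -0.124,"hand": -1}
  ]
}}

```text
time: 15.28
eef_pos: [0.545, 0.1347, 0.1232]
orientation: [0.0, -0.202, 0.979, -0.0]
contact_force: [-0.2, -0.7, -0.0]
gripper_width: -0.0003
finger_force: 0.0
```

Request:
{"name": "drive_tool", "arguments": {
  "increments": [
    {"x": 0,"y": 0,"z": 0,"wx": 0,"wy": 0,"wz": -0.124,"hand": -1},
    {"x": 0,"y": 0,"z": 0,"wx": 0,"wy": 0,"wz": -0.124,"hand": -1},
    {"x": 0,"y": 0,"z": 0,"wx": 0,"wy": 0,"wz": -0.124,"hand": -1},
    {"x": 0,"y": 0,"z": 0,"wx": 0,"wy": 0,"wz": 0,"hand": -1}
  ]
}}

```text
time: 15.62
eef_pos: [0.545, 0.1347, 0.1231]
orientation: [0.0, -0.378, 0.926, -0.0]
contact_force: [-1.1, -0.1, -0.4]
gripper_width: 0.0004
finger_force: 0.0
```

```bash
python3 st.py
```

```text
t 15.62 jig xyz mm [ 31.5   6.5 123.1] toolyaw-ideal -5.279 tilt [0.001 0.   ] F jig [-0.34  1.03 -0.37] w 0.0004
tool-frame F [0.83 0.68 0.37] axis->TCP in tool mm [-23.   22.4] j6 -0.66
tool T Nmm [-14.  -32.3 -28.4] xc -41.4 nut torque/18mm -3.49
```

Request:
{"name": "drive_tool", "arguments": {
  "increments": [
    {"x": 0,"y": 0,"z": 0.013,"wx": 0,"wy": 0,"wz": 0,"hand": -1},
    {"x": 0,"y": 0,"z": 0.013,"wx": 0,"wy": 0,"wz": 0,"hand": -1},
    {"x": 0,"y": 0,"z": 0.01,"wx": 0,"wy": 0,"wz": 0,"hand": -1},
    {"x": 0,"y": 0,"z": 0.006,"wx": 0,"wy": 0,"wz": 0,"hand": -1},
    {"x": 0,"y": 0,"z": 0,"wx": 0,"wy": 0,"wz": 0,"hand": -1},
    {"x": 0,"y": -0.002,"z": 0,"wx": 0,"wy": 0,"wz": 0,"hand": -1},
    {"x": 0,"y": -0.002,"z": 0,"wx": 0,"wy": 0,"wz": 0,"hand": -1},
    {"x": 0,"y": -0.002,"z": 0,"wx": 0,"wy": 0,"wz": 0,"hand": -1}
  ]
}}

```text
time: 16.28
eef_pos: [0.5497, 0.1302, 0.0814]
orientation: [0.001, -0.377, 0.926, -0.0]
contact_force: [-0.0, -0.7, 0.4]
gripper_width: 0.0004
finger_force: 0.0
```

```bash
python3 st.py
```

```text
t 16.28 jig xyz mm [28.2  1.  81.4] toolyaw-ideal -5.282 tilt [0.001 0.   ] F jig [-0.67 -0.15  0.44] w 0.0004
tool-frame F [ 0.49 -0.49 -0.44] axis->TCP in tool mm [-23.2  16. ] j6 -0.67
tool T Nmm [ 29.9 -40.3  -7.1] xc 14.7 nut torque/18mm -0.2
```

Not in contact yet. I continue along the arc with small overlap.

Request:
{"name": "drive_tool", "arguments": {
  "increments": [
    {"x": 0,"y": -0.002,"z": 0,"wx": 0,"wy": 0,"wz": 0,"hand": -1},
    {"x": -0.0015,"y": -0.0023,"z": 0,"wx": 0,"wy": 0,"wz": 0.1,"hand": -1},
    {"x": -0.0015,"y": -0.0023,"z": 0,"wx": 0,"wy": 0,"wz": 0.1,"hand": -1}
  ]
}}

```text
time: 16.53
eef_pos: [0.5555, 0.128, 0.0811]
orientation: [0.0, -0.28, 0.96, 0.001]
contact_force: [-1.3, 2.1, 0.2]
gripper_width: -0.0001
finger_force: 1.3
```

```bash
python3 st.py
```

```text
t 16.53 jig xyz mm [27.4 -5.2 81.1] toolyaw-ideal -5.486 tilt [-0.     0.002] F jig [1.79 1.78 0.17] w -0.0001
tool-frame F [-0.03  2.52 -0.17] axis->TCP in tool mm [-23.2  15.4] j6 -0.47
tool T Nmm [-511.8   -3.7   -8.6] xc -3.4 nut torque/18mm -3.7
```

Request:
{"name": "drive_tool", "arguments": {
  "increments": [
    {"x": -0.0025,"y": -0.0025,"z": 0,"wx": 0,"wy": 0,"wz": 0.1,"hand": -1},
    {"x": -0.0025,"y": -0.0025,"z": 0,"wx": 0,"wy": 0,"wz": 0.1,"hand": -1}
  ]
}}

```text
time: 16.7
eef_pos: [0.5616, 0.126, 0.0808]
orientation: [-0.001, -0.183, 0.983, 0.001]
contact_force: [-2.1, 0.3, -0.3]
gripper_width: -0.0002
finger_force: 1.1
```

```bash
python3 st.py
```

```text
t 16.7 jig xyz mm [ 26.7 -11.6  80.8] toolyaw-ideal -5.686 tilt [-0.002  0.001] F jig [-0.16  2.15 -0.31] w -0.0002
tool-frame F [1.87 1.07 0.31] axis->TCP in tool mm [-24.6  15.6] j6 -0.28
tool T Nmm [-481.2  358.5   63.4] xc 59.0 nut torque/18mm 0.43
```

Request:
{"name": "drive_tool", "arguments": {
  "increments": [
    {"x": -0.0035,"y": -0.0027,"z": 0,"wx": 0,"wy": 0,"wz": 0.1,"hand": -1},
    {"x": -0.003,"y": -0.0029,"z": 0,"wx": 0,"wy": 0,"wz": 0.1,"hand": -1}
  ]
}}

```text
time: 16.87
eef_pos: [0.5696, 0.1229, 0.0807]
orientation: [-0.001, -0.084, 0.996, 0.001]
contact_force: [-2.6, 1.3, 0.6]
gripper_width: 0.0003
finger_force: 1.1
```

```bash
python3 st.py
```

```text
t 16.87 jig xyz mm [ 25.6 -20.1  80.7] toolyaw-ideal -5.886 tilt [-0.002  0.001] F jig [0.74 2.8  0.59] w 0.0003
tool-frame F [ 2.29  1.76 -0.58] axis->TCP in tool mm [-28.4  15.8] j6 -0.08
tool T Nmm [-406.5  293.5    9.8] xc 5.6 nut torque/18mm -4.25
```

Request:
{"name": "drive_tool", "arguments": {
  "increments": [
    {"x": -0.0016,"y": -0.003,"z": 0,"wx": 0,"wy": 0,"wz": 0.1,"hand": -1},
    {"x": -0.0016,"y": -0.003,"z": 0,"wx": 0,"wy": 0,"wz": 0.1,"hand": -1}
  ]
}}

```text
time: 17.03
eef_pos: [0.574, 0.1175, 0.0808]
orientation: [-0.0, 0.016, 1.0, 0.001]
contact_force: [-1.3, 2.8, 0.1]
gripper_width: 0.0002
finger_force: 1.1
```

```bash
python3 st.py
```

```text
t 17.03 jig xyz mm [ 21.2 -25.6  80.8] toolyaw-ideal 0.197 tilt [-0.001  0.002] F jig [2.46 1.93 0.09] w 0.0002
tool-frame F [ 1.41  2.79 -0.09] axis->TCP in tool mm [-29.3  15.8] j6 0.11
tool T Nmm [-525.5  279.3   74.4] xc 26.6 nut torque/18mm -1.64
```

Request:
{"name": "drive_tool", "arguments": {
  "increments": [
    {"x": -0.0016,"y": -0.003,"z": 0,"wx": 0,"wy": 0,"wz": 0.1,"hand": -1},
    {"x": -0.0016,"y": -0.003,"z": 0,"wx": 0,"wy": 0,"wz": 0.1,"hand": -1}
  ]
}}

```text
time: 17.2
eef_pos: [0.5768, 0.1115, 0.0809]
orientation: [-0.0, 0.115, 0.993, 0.001]
contact_force: [-0.6, 3.8, -0.3]
gripper_width: 0.0003
finger_force: 1.4
```

```bash
python3 st.py
```

```text
t 17.2 jig xyz mm [ 16.  -29.7  80.9] toolyaw-ideal -0.003 tilt [-0.001  0.002] F jig [ 3.58  1.46 -0.26] w 0.0003
tool-frame F [1.47 3.57 0.27] axis->TCP in tool mm [-29.6  16.1] j6 0.3
tool T Nmm [-701.2  304.8   27. ] xc 7.6 nut torque/18mm -5.7
```

Request:
{"name": "drive_tool", "arguments": {
  "increments": [
    {"x": -0.0016,"y": -0.003,"z": 0,"wx": 0,"wy": 0,"wz": 0.1,"hand": -1},
    {"x": -0.0016,"y": -0.003,"z": 0,"wx": 0,"wy": 0,"wz": 0.1,"hand": -1}
  ]
}}

```text
time: 17.37
eef_pos: [0.5785, 0.1051, 0.081]
orientation: [-0.0, 0.214, 0.977, 0.002]
contact_force: [-0.1, 3.8, -0.6]
gripper_width: 0.0
finger_force: 1.7
```

```bash
python3 st.py
```

```text
t 17.37 jig xyz mm [ 10.2 -32.8  81. ] toolyaw-ideal -0.203 tilt [0.    0.003] F jig [ 3.71  0.93 -0.57] w 0.0
tool-frame F [1.66 3.44 0.58] axis->TCP in tool mm [-30.1  16.6] j6 0.48
tool T Nmm [-757.1  418.3   10.8] xc 3.1 nut torque/18mm -6.69
```

Request:
{"name": "drive_tool", "arguments": {
  "increments": [
    {"x": -0.0016,"y": -0.003,"z": 0,"wx": 0,"wy": 0,"wz": 0.1,"hand": -1},
    {"x": -0.0016,"y": -0.003,"z": 0,"wx": 0,"wy": 0,"wz": 0.1,"hand": -1}
  ]
}}

```text
time: 17.53
eef_pos: [0.579, 0.0986, 0.0812]
orientation: [-0.0, 0.31, 0.951, 0.002]
contact_force: [-0.0, 4.6, -0.4]
gripper_width: -0.0002
finger_force: 1.9
```

```bash
python3 st.py
```

```text
t 17.53 jig xyz mm [  4.  -34.8  81.2] toolyaw-ideal -0.403 tilt [0.001 0.004] F jig [ 4.45  1.08 -0.4 ] w -0.0002
tool-frame F [2.74 3.67 0.42] axis->TCP in tool mm [-30.5  17.3] j6 0.67
tool T Nmm [-882.8  414.    62.8] xc 17.1 nut torque/18mm -5.34
```

Request:
{"name": "drive_tool", "arguments": {
  "increments": [
    {"x": -0.0008,"y": -0.003,"z": 0.0015,"wx": 0,"wy": 0,"wz": 0.1,"hand": -1},
    {"x": -0.0008,"y": -0.003,"z": 0.0015,"wx": 0,"wy": 0,"wz": 0.1,"hand": -1}
  ]
}}

```text
time: 17.7
eef_pos: [0.5788, 0.0929, 0.0796]
orientation: [0.002, 0.404, 0.915, 0.003]
contact_force: [4.2, 1.6, 0.1]
gripper_width: -0.0002
finger_force: 1.9
```

```bash
python3 st.py
```

```text
t 17.7 jig xyz mm [ -1.6 -35.8  79.6] toolyaw-ideal -0.603 tilt [0.006 0.004] F jig [ 2.55 -3.69  0.15] w -0.0002
tool-frame F [-1.6   4.19 -0.12] axis->TCP in tool mm [-30.4  19. ] j6 0.86
tool T Nmm [-783.5 -244.   -10.3] xc -2.5 nut torque/18mm -5.97
```

Request:
{"name": "drive_tool", "arguments": {
  "increments": [
    {"x": -0.0012,"y": -0.0032,"z": 0,"wx": 0,"wy": 0,"wz": 0.1,"hand": -1},
    {"x": -0.0012,"y": -0.0032,"z": 0,"wx": 0,"wy": 0,"wz": 0.1,"hand": -1}
  ]
}}

```text
time: 17.87
eef_pos: [0.5762, 0.0862, 0.0793]
orientation: [0.003, 0.493, 0.87, 0.003]
contact_force: [6.1, 1.2, -0.6]
gripper_width: 0.0002
finger_force: 3.2
```

```bash
python3 st.py
```

```text
t 17.87 jig xyz mm [ -8.7 -34.8  79.3] toolyaw-ideal -0.803 tilt [0.007 0.002] F jig [ 2.53 -5.66 -0.62] w 0.0002
tool-frame F [-2.11  5.82  0.67] axis->TCP in tool mm [-30.5  19. ] j6 1.05
tool T Nmm [-1334.5  -203.1    18.1] xc 3.1 nut torque/18mm -6.63
```

Request:
{"name": "drive_tool", "arguments": {
  "increments": [
    {"x": -0.0012,"y": -0.0035,"z": 0,"wx": 0,"wy": 0,"wz": 0.07,"hand": -1},
    {"x": -0.0012,"y": -0.0035,"z": 0,"wx": 0,"wy": 0,"wz": 0.07,"hand": -1}
  ]
}}

```text
time: 18.03
eef_pos: [0.5716, 0.0806, 0.0793]
orientation: [0.003, 0.552, 0.834, 0.003]
contact_force: [7.5, 3.0, -2.2]
gripper_width: 0.0002
finger_force: 3.6
```

```bash
python3 st.py
```

```text
t 18.03 jig xyz mm [-15.2 -31.7  79.3] toolyaw-ideal -0.942 tilt [0.008 0.002] F jig [ 4.67 -6.66 -2.21] w 0.0002
tool-frame F [-0.14  8.11  2.27] axis->TCP in tool mm [-30.9  16.6] j6 1.18
tool T Nmm [-1481.3   -28.6    61.1] xc 7.5 nut torque/18mm -10.42
```

Request:
{"name": "drive_tool", "arguments": {
  "increments": [
    {"x": -0.0013,"y": -0.0032,"z": 0,"wx": 0,"wy": 0,"wz": 0.1,"hand": -1},
    {"x": -0.0013,"y": -0.0032,"z": 0,"wx": 0,"wy": 0,"wz": 0.1,"hand": -1}
  ]
}}

```text
time: 18.2
eef_pos: [0.5667, 0.0757, 0.0793]
orientation: [0.003, 0.633, 0.774, 0.003]
contact_force: [8.4, 2.0, -2.5]
gripper_width: -0.0001
finger_force: 3.8
```

```bash
python3 st.py
```

```text
t 18.2 jig xyz mm [-21.1 -28.   79.3] toolyaw-ideal -1.143 tilt [0.008 0.001] F jig [ 3.86 -7.69 -2.49] w -0.0001
tool-frame F [0.33 8.58 2.56] axis->TCP in tool mm [-30.8  16.7] j6 1.37
tool T Nmm [-1627.9    50.7   122.1] xc 14.2 nut torque/18mm -8.21
```

Request:
{"name": "drive_tool", "arguments": {
  "increments": [
    {"x": -0.0014,"y": -0.0032,"z": 0,"wx": 0,"wy": 0,"wz": 0.1,"hand": -1},
    {"x": -0.0014,"y": -0.0032,"z": 0,"wx": 0,"wy": 0,"wz": 0.1,"hand": -1}
  ]
}}

```text
time: 18.37
eef_pos: [0.5611, 0.0718, 0.0793]
orientation: [0.003, 0.708, 0.707, 0.003]
contact_force: [7.3, 2.0, -3.4]
gripper_width: -0.0002
finger_force: 3.9
```

```bash
python3 st.py
```

```text
t 18.37 jig xyz mm [-26.2 -23.4  79.3] toolyaw-ideal -1.344 tilt [0.009 0.001] F jig [ 3.59 -6.62 -3.45] w -0.0002
tool-frame F [2.   7.23 3.51] axis->TCP in tool mm [-30.8  16.9] j6 1.57
tool T Nmm [-1684.4   336.6    59.9] xc 8.3 nut torque/18mm -10.92
```

Request:
{"name": "drive_tool", "arguments": {
  "increments": [
    {"x": -0.0014,"y": -0.0032,"z": 0,"wx": 0,"wy": 0,"wz": 0.1,"hand": -1},
    {"x": -0.0014,"y": -0.0032,"z": 0,"wx": 0,"wy": 0,"wz": 0.1,"hand": -1}
  ]
}}

```text
time: 18.53
eef_pos: [0.5549, 0.0691, 0.0793]
orientation: [0.003, 0.775, 0.632, 0.004]
contact_force: [8.5, 0.6, -4.1]
gripper_width: -0.0003
finger_force: 4.0
```

```bash
python3 st.py
```

```text
t 18.53 jig xyz mm [-30.2 -18.   79.3] toolyaw-ideal -1.544 tilt [0.009 0.001] F jig [ 2.55 -8.16 -4.07] w -0.0003
tool-frame F [2.32 8.19 4.15] axis->TCP in tool mm [-30.6  17.2] j6 1.76
tool T Nmm [-1702.7   540.8    71.5] xc 8.7 nut torque/18mm -12.17
```

Request:
{"name": "drive_tool", "arguments": {
  "increments": [
    {"x": -0.001,"y": 0,"z": 0,"wx": 0,"wy": 0,"wz": -0.12,"hand": -1},
    {"x": -0.0012,"y": -0.0026,"z": 0,"wx": 0,"wy": 0,"wz": 0.08,"hand": -1},
    {"x": -0.0012,"y": -0.0026,"z": 0,"wx": 0,"wy": 0,"wz": 0.08,"hand": -1}
  ]
}}

```text
time: 18.78
eef_pos: [0.5467, 0.0665, 0.0787]
orientation: [0.001, 0.787, 0.617, 0.002]
contact_force: [5.9, 2.7, -1.8]
gripper_width: -0.0001
finger_force: 2.4
```

```bash
python3 st.py
```

```text
t 18.78 jig xyz mm [-34.6 -10.6  78.7] toolyaw-ideal -1.582 tilt [0.004 0.001] F jig [ 3.96 -5.15 -1.78] w -0.0001
tool-frame F [4.02 5.09 1.8 ] axis->TCP in tool mm [-34.5  11. ] j6 1.8
tool T Nmm [-1024.6   570.4    50.9] xc 10.0 nut torque/18mm -9.38
```

The finger slid out to the wing's tip, so I back off and look.

Request:
{"name": "drive_tool", "arguments": {
  "increments": [
    {"x": 0,"y": 0.006,"z": 0,"wx": 0,"wy": 0,"wz": 0,"hand": -1},
    {"x": 0,"y": 0.004,"z": -0.02,"wx": 0,"wy": 0,"wz": 0,"hand": -1},
    {"x": 0,"y": 0,"z": -0.04,"wx": 0,"wy": 0,"wz": 0,"hand": -1},
    {"x": -0.04,"y": 0,"z": -0.02,"wx": 0,"wy": 0,"wz": 0,"hand": -1},
    {"x": -0.04,"y": 0,"z": 0,"wx": 0,"wy": 0,"wz": 0,"hand": -1},
    {"x": -0.04,"y": 0,"z": 0,"wx": 0,"wy": 0,"wz": 0,"hand": -1},
    {"x": -0.03,"y": 0,"z": 0,"wx": 0,"wy": 0,"wz": 0,"hand": -1}
  ]
}}

```text
time: 19.37
eef_pos: [0.5198, -0.0817, 0.1574]
orientation: [0.001, 0.785, 0.62, 0.0]
contact_force: [-0.3, 0.2, 0.4]
gripper_width: -0.0001
finger_force: 0.0
```

```bash
python3 st.py;python3 - <<'E'
from rig import r
from h import *
p=np.load("pose.npz")["p"]
f=r.grab_frame("top");g=r.grab_frame("scene");a=cv2.resize(f["frame"][180:215,245:325],None,fx=8,fy=8,interpolation=2)
b=cv2.resize(g["frame"][175:210,325:405],None,fx=8,fy=8,interpolation=2)
cv2.imwrite("pics/t5.png",np.vstack([a,b]))
for t in range(-270,-180,15):
    P=place(p,np.array([[18*np.cos(np.radians(u)),18*np.sin(np.radians(u)),82] for u in(t,t+180)])/1e3)
    print(t,np.round((proj("top",P)+.4-[245,180])*8).tolist(),np.round((proj("scene",P)+.4-[325,175])*8+[0,280]).tolist())
E
```

```text
t 19.37 jig xyz mm [-185.1  -17.9  157.4] toolyaw-ideal -1.577 tilt [ 0.001 -0.002] F jig [0.14 0.34 0.37] w -0.0001
tool-frame F [ 0.13 -0.34 -0.37] axis->TCP in tool mm [-185.   19.] j6 1.51
tool T Nmm [-51.8 -65.5 -42. ] xc 121.9 nut torque/18mm 1.06
-270 [[287.0, 201.0], [312.0, 107.0]] [[274.0, 392.0], [289.0, 451.0]]
-255 [[299.0, 203.0], [299.0, 106.0]] [[262.0, 394.0], [301.0, 450.0]]
-240 [[312.0, 201.0], [286.0, 108.0]] [[251.0, 397.0], [313.0, 447.0]]
-225 [[324.0, 196.0], [275.0, 113.0]] [[242.0, 402.0], [322.0, 441.0]]
-210 [[334.0, 188.0], [264.0, 121.0]] [[235.0, 408.0], [328.0, 435.0]]
-195 [[342.0, 178.0], [257.0, 131.0]] [[232.0, 415.0], [331.0, 428.0]]
```

View pics/t5.png

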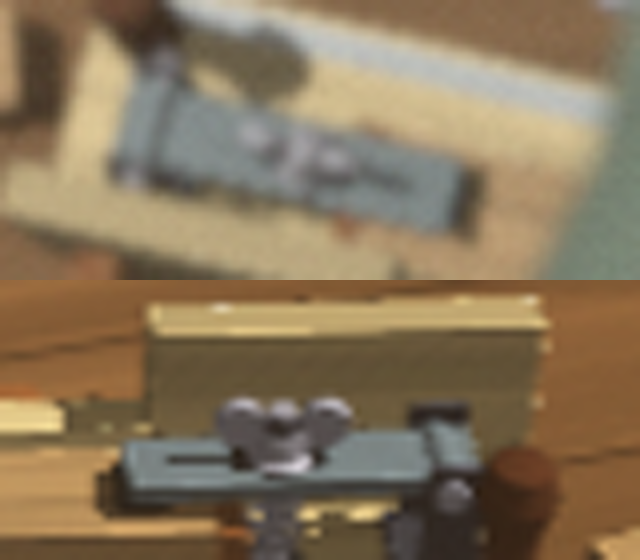

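The picture shows the wings lying along the arm at (240,412) and (328,412). The nut has gone about 0.8 turn, and the last force estimate was 9 to 12 N. One more short push with a well-placed finger will check the grip.

Request:
{"name": "drive_tool", "arguments": {
  "increments": [
    {"x": 0.0395,"y": 0,"z": 0,"wx": 0,"wy": 0,"wz": 0,"hand": -1},
    {"x": 0.0395,"y": 0.001,"z": 0,"wx": 0,"wy": 0,"wz": 0,"hand": -1},
    {"x": 0.0395,"y": 0.001,"z": 0,"wx": 0,"wy": 0,"wz": 0,"hand": -1},
    {"x": 0.0395,"y": 0.001,"z": 0.01,"wx": 0,"wy": 0,"wz": 0,"hand": -1},
    {"x": 0,"y": 0,"z": 0.03,"wx": 0,"wy": 0,"wz": 0,"hand": -1},
    {"x": 0,"y": 0,"z": 0.025,"wx": 0,"wy": 0,"wz": 0,"hand": -1},
    {"x": 0,"y": 0,"z": 0.012,"wx": 0,"wy": 0,"wz": 0,"hand": -1},
    {"x": 0,"y": 0,"z": 0,"wx": 0,"wy": 0,"wz": 0,"hand": -1}
  ]
}}

```text
time: 20.13
eef_pos: [0.5572, 0.0749, 0.0762]
orientation: [-0.002, 0.785, 0.62, -0.002]
contact_force: [-0.4, -0.5, 0.2]
gripper_width: -0.0001
finger_force: 0.0
```

```bash
python3 st.py
```

```text
t 20.13 jig xyz mm [-24.  -18.9  76.2] toolyaw-ideal -1.575 tilt [-0.006  0.   ] F jig [-0.56  0.25  0.21] w -0.0001
tool-frame F [-0.56 -0.25 -0.2 ] axis->TCP in tool mm [-23.9  19. ] j6 1.81
tool T Nmm [  2.9 -25.8 -33.4] xc 136.4 nut torque/18mm -0.94
```

Request:
{"name": "drive_tool", "arguments": {
  "increments": [
    {"x": -0.003,"y": -0.0025,"z": -0.001,"wx": 0,"wy": 0,"wz": 0,"hand": -1},
    {"x": 0,"y": -0.002,"z": 0,"wx": 0,"wy": 0,"wz": 0,"hand": -1}
  ]
}}

```text
time: 20.3
eef_pos: [0.5553, 0.0718, 0.0814]
orientation: [0.0, 0.785, 0.619, 0.0]
contact_force: [-0.1, -0.4, 0.7]
gripper_width: -0.0
finger_force: 0.0
```

Request:
{"name": "drive_tool", "arguments": {
  "increments": [
    {"x": 0,"y": -0.002,"z": 0,"wx": 0,"wy": 0,"wz": 0.03,"hand": -1}
  ]
}}

```text
time: 20.38
eef_pos: [0.5538, 0.0722, 0.0819]
orientation: [0.001, 0.795, 0.607, 0.001]
contact_force: [2.5, -1.4, -0.3]
gripper_width: 0.0001
finger_force: 1.1
```

```bash
python3 st.py
```

```text
t 20.38 jig xyz mm [-27.5 -16.2  81.9] toolyaw-ideal -1.609 tilt [ 0.003 -0.   ] F jig [-0.83 -2.79 -0.28] w 0.0001
tool-frame F [-0.72  2.81  0.28] axis->TCP in tool mm [-26.8  17.2] j6 1.83
tool T Nmm [-518.8  -81.6   16.7] xc 5.9 nut torque/18mm -2.57
```

Request:
{"name": "drive_tool", "arguments": {
  "increments": [
    {"x": -0.0005,"y": -0.002,"z": 0,"wx": 0,"wy": 0,"wz": 0.05,"hand": -1}
  ]
}}

```text
time: 20.47
eef_pos: [0.5529, 0.0719, 0.0824]
orientation: [0.002, 0.81, 0.586, 0.002]
contact_force: [4.1, -2.1, -1.3]
gripper_width: -0.0005
finger_force: 1.8
```

```bash
python3 st.py
```

```text
t 20.47 jig xyz mm [-27.9 -15.4  82.4] toolyaw-ideal -1.66 tilt [ 0.005 -0.001] F jig [-1.15 -4.51 -1.35] w -0.0005
tool-frame F [-0.74  4.59  1.37] axis->TCP in tool mm [-26.4  17.8] j6 1.89
tool T Nmm [-919.3  -36.9   30.7] xc 6.7 nut torque/18mm -4.3
```

Request:
{"name": "drive_tool", "arguments": {
  "increments": [
    {"x": -0.0005,"y": -0.002,"z": 0.001,"wx": 0,"wy": 0,"wz": 0,"hand": -1}
  ]
}}

```text
time: 20.55
eef_pos: [0.5523, 0.0719, 0.082]
orientation: [0.003, 0.81, 0.586, 0.003]
contact_force: [8.1, -2.4, 2.6]
gripper_width: 0.0002
finger_force: 4.0
```

Request:
{"name": "drive_tool", "arguments": {
  "increments": [
    {"x": -0.0005,"y": -0.002,"z": 0.001,"wx": 0,"wy": 0,"wz": 0,"hand": -1}
  ]
}}

```text
time: 20.63
eef_pos: [0.552, 0.0719, 0.0818]
orientation: [0.004, 0.809, 0.587, 0.004]
contact_force: [9.6, -2.9, 4.6]
gripper_width: 0.0003
finger_force: 5.3
```

```bash
python3 st.py
```

```text
t 20.63 jig xyz mm [-28.1 -14.5  81.8] toolyaw-ideal -1.658 tilt [ 0.012 -0.001] F jig [ -0.61 -10.03   4.58] w 0.0003
tool-frame F [ 0.27 10.1  -4.46] axis->TCP in tool mm [-26.7  16.9] j6 1.88
tool T Nmm [-1883.9   240.5    68.6] xc 6.8 nut torque/18mm -11.44
```

Request:
{"name": "drive_tool", "arguments": {
  "increments": [
    {"x": -0.0005,"y": -0.002,"z": 0,"wx": 0,"wy": 0,"wz": 0.02,"hand": -1}
  ]
}}

```text
time: 20.72
eef_pos: [0.551, 0.0719, 0.0821]
orientation: [0.004, 0.815, 0.579, 0.005]
contact_force: [9.1, -1.5, 1.9]
gripper_width: 0.0002
finger_force: 4.7
```

```bash
python3 st.py
```

```text
t 20.72 jig xyz mm [-28.3 -13.5  82.1] toolyaw-ideal -1.678 tilt [ 0.013 -0.001] F jig [ 0.59 -9.17  1.88] w 0.0002
tool-frame F [ 1.58  9.08 -1.76] axis->TCP in tool mm [-26.7  16.4] j6 1.9
tool T Nmm [-2042.3   218.6    93.6] xc 10.3 nut torque/18mm -9.72
```

Request:
{"name": "drive_tool", "arguments": {
  "increments": [
    {"x": -0.001,"y": -0.002,"z": 0,"wx": 0,"wy": 0,"wz": 0.06,"hand": -1},
    {"x": -0.001,"y": -0.002,"z": 0,"wx": 0,"wy": 0,"wz": 0.06,"hand": -1}
  ]
}}

```text
time: 20.88
eef_pos: [0.5467, 0.0715, 0.0821]
orientation: [0.004, 0.849, 0.528, 0.006]
contact_force: [9.4, -2.1, 1.1]
gripper_width: 0.0002
finger_force: 4.6
```

```bash
python3 st.py
```

```text
t 20.88 jig xyz mm [-29.7  -9.5  82.1] toolyaw-ideal -1.801 tilt [ 0.014 -0.001] F jig [ 0.14 -9.64  1.09] w 0.0002
tool-frame F [ 2.34  9.37 -0.96] axis->TCP in tool mm [-26.8  16. ] j6 2.03
tool T Nmm [-2007.    574.1    64.8] xc 6.9 nut torque/18mm -12.41
```

The grip is about 11 N equivalent at 18 mm while turning, which is hand-tight. I back away clear of everything.

Request:
{"name": "drive_tool", "arguments": {
  "increments": [
    {"x": 0,"y": 0.006,"z": 0,"wx": 0,"wy": 0,"wz": 0,"hand": -1},
    {"x": 0,"y": 0.006,"z": -0.01,"wx": 0,"wy": 0,"wz": 0,"hand": -1},
    {"x": 0,"y": 0,"z": -0.035,"wx": 0,"wy": 0,"wz": 0,"hand": -1},
    {"x": 0,"y": 0,"z": -0.04,"wx": 0,"wy": 0,"wz": 0,"hand": -1},
    {"x": -0.04,"y": 0,"z": -0.01,"wx": 0,"wy": 0,"wz": 0,"hand": -1},
    {"x": -0.04,"y": 0,"z": 0,"wx": 0,"wy": 0,"wz": 0,"hand": -1},
    {"x": -0.04,"y": 0,"z": 0,"wx": 0,"wy": 0,"wz": 0,"hand": -1},
    {"x": -0.04,"y": 0,"z": 0,"wx": 0,"wy": 0,"wz": 0,"hand": -1}
  ]
}}

```text
time: 21.55
eef_pos: [0.4795, -0.0776, 0.1748]
orientation: [0.001, 0.848, 0.53, 0.001]
contact_force: [0.9, -1.1, 0.1]
gripper_width: -0.0002
finger_force: 0.0
```

```bash
python3 st.py;python3 - <<'E'
from rig import r
import cv2,numpy as np
f=r.grab_frame("top");g=r.grab_frame("scene");a=cv2.resize(f["frame"][178:230,240:370],None,fx=6,fy=6,interpolation=2)[:300]
b=cv2.resize(g["frame"][175:225,275:405],None,fx=6,fy=6,interpolation=2)
cv2.imwrite("pics/t6.png",np.vstack([a,b]))
E
```

```text
t 21.55 jig xyz mm [-190.2   22.2  174.8] toolyaw-ideal -1.795 tilt [ 0.002 -0.   ] F jig [-0.83 -1.11  0.05] w -0.0002
tool-frame F [-0.57  1.26 -0.05] axis->TCP in tool mm [-190.4   20.7] j6 1.71
tool T Nmm [ -1.4 -47.9 -20.2] xc -16.0 nut torque/18mm -13.84
```

View pics/t6.png

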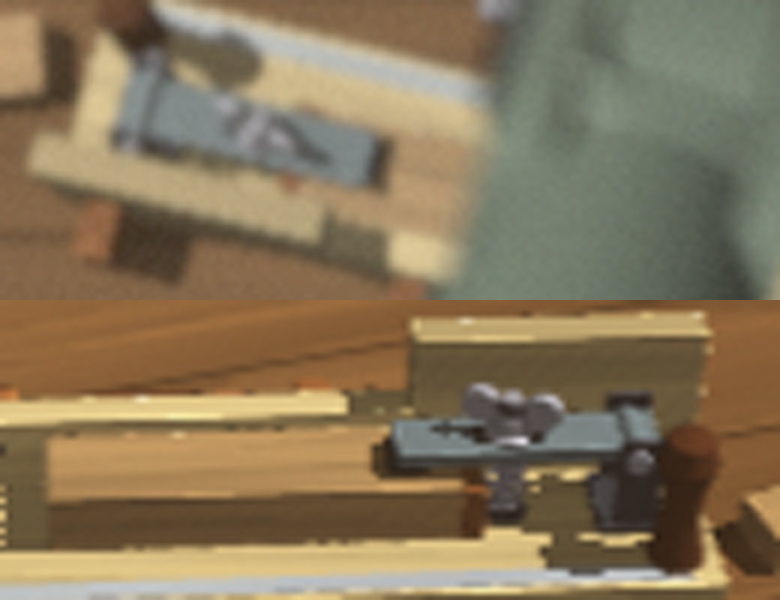

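The blank's tail corner at (47,500) in the crop maps to pixel (282.4,208), which is the home position, and the foot rests on the blank.

```bash
python3 -c "
from rig import r
print(r.close_job())"
```

```text
the job is handed in; nothing more can be done
None
```

The job is handed in, with no verdict returned. By camera the blank sits home against the fence and end stop, the wing nut last turned at about 11 N (10 to 12 N, hand-tight), and the arm is clear; I did not re-check the bench clutter by camera.

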